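# Hang a carrier plate on an inclined inspection stand and lock it with a collar

### The job

Hang the long carrier plate, grip bar outward, on the two pins of the inclined inspection stand, so that both pins come through its holes and it lies flush on the face; ease it down, do not drop it. Then slip the black retaining collar over either of the two pins, down onto the plate, and let go. Leave the short carrier and everything else on the bench where it is.

Things in the scene. Friction and masses are not known exactly. Their poses are not given: they have to be found in the camera images.
- face: Sloping face of the fixed stand: grey plate 100 mm (x, up the slope) by 190 mm (y, level), low edge towards the robot, its normal z leaning 30 degrees from vertical. Origin: centre of the surface, midway between the pins, 75 mm above the bench. Two steel pins, 10 mm diameter, square to the face at x = 0, y = +55 and -55 mm, 40 mm long, the last 10 mm tapering to 4 mm.
- pin_a (a point): centre of the tip of the pin at +y of the face
- pin_b (a point): centre of the tip of the pin at -y of the face
- carrier: Long carrier plate, loose, 0.17 to 0.34 kg: aluminium, 64 (x) by 150 (y) by 8 mm thick, rows of dark chips, two through holes 13 mm in diameter at x = 0, y = +55 and -55 mm. Mid-top stands a black grip bar 14 mm thick (x), 46 long (y), 40 high above the plate's top. Starts flat on the bench, bar up. Origin: centre of the underside. Same either way round.
- carrier_hole0 (a point): centre of the +y hole at the underside of the long carrier
- carrier_hole1 (a point): centre of the -y hole at the underside of the long carrier
- collar: Retaining collar, loose, 0.10 to 0.20 kg: a black plastic sleeve, outer diameter 46 mm, 60 mm long, with a through bore of 14 mm diameter. Starts upright on the bench. Origin: centre of its underside, z along the bore. Either end may go first.
- collar_mid (a point): middle of the collar, on its axis, 30 mm above its underside
- short_carrier: Short carrier plate, loose, to be left alone: same make as the long one but 104 mm long with holes 70 mm apart, so that it does not fit the stand. Origin: centre of the underside.
- jar: White jar with a lid, 48 mm in diameter, 62 mm tall, loose, to be left alone. Origin: centre of the underside.
- wash_bottle: White bottle, 60 mm in diameter, 160 mm tall, loose, to be left alone. Origin: centre of the underside.
- tweezers: Steel tweezers 120 mm long lying on the bench, 6 mm high, to be left alone. Origin: middle of the underside.
- dish: Shallow glass dish 90 mm in diameter, 18 mm high, loose, to be left alone. Origin: centre of the underside.

How it is judged:
By the outcome, as a careful person would: the job done as asked, in the order asked, and still so for the second after the job is handed in, with the robot touching nothing.
It also fails if it takes over 54 s, if anything falls off the work surface, if the arm or the gripper's body presses on something with over 40 N, if the wrist force passes 120 N, or if a joint passes its speed limit or range.

### The arm

A 6-joint arm with a two-finger parallel gripper is mounted at the origin on the work surface. World frame = base frame: x ahead of the robot, y to its left, z up, the work surface at z = 0. Lengths are in mm, angles in rad, forces in N, time in s.
With the tool pointing down it reaches from about 275 to 750 mm from the base axis. Payload 10.2 kg.
Tool frame: the origin (TCP) lies at the very end of the fingers, on their centre line; the grasp point (between the pads) lies behind it (ctrl.grasp_offset is the z of the grasp point in the tool frame, in mm); z points along the fingers, y is the direction in which the jaws open and shut (so a half turn about z gives the same grasp; the last joint's range is limited). The gripper opens to 85 mm and grips with 20 to 120 N. Pads are 22 mm wide; open, the fingers measure 114 mm over their backs; the gripper's body (76 mm by 85 mm) begins 54 mm behind the grasp point. The pads swing forward as they close: fully open they stand 13 mm farther back than shut.
Start: joints at [1.016, 0.313, 1.498, -0, 1.331, -0.223], TCP at [171.029, 496.367, 231.294] pointing down, gripper open.
Joint ranges: [-2.94, 2.94], [-0.97, 2.17], [0.19, 2.56], [-1.23, 4.37], [0.02, 3.11], [-2.88, 2.88]. Speed limits (rad/s): [2.39, 2.39, 3.01, 3.14, 3.14, 3.14].

### API

Orientations are given as a unit quaternion [w, x, y, z].
In Python, from rig import ctrl, capture, job gives the robot as it stands. The module is installed in compiled form; this text tells all that it offers.
- The arm moves only by the tool move_arm, never from a script. Its argument "series" is a list of rows, each a list of 7 numbers: the turn, a rotation vector about the tool's x, y, z in rad, then the shift along the tool's x, y, z in cm, then the opening, from 0 (shut) to 1 (fully open). A call has 1 to 5 rows; each row is the pose to reach, as a shift and turn from the pose measured when the call began, along the tool's axes at that moment; what a row does not reach only later rows make up. A row lasts 1/12 s, in which the tool goes at most 41.7 mm and 7.16 degrees, less where a joint would pass 70% of its speed; a pose out of reach is approached as far as the arm can. A call with a gripper value outside its range is refused whole. The fingers move at their own pace and stop on an object; "grip_force" is the grip in N (left out, the last holds). Time passes only in rows, so rows that repeat a pose let the fingers close. It gives the time, the measured TCP pose, the force and the opening at its end, in the units of the state.
- ctrl.sense(): the state, without advancing time (a new reading comes with each control period).
- capture(name): name is "side" or "top"; returns a dict with "frame" (420x560x3 uint8, red, green, blue), "mtx" (3x3 intrinsics, pixels), "dist" ([k1, k2, p1, p2, k3] as OpenCV has them; the pictures are not rectified), "R" (3x3) and "t" (3): a world point X has camera coordinates R X + t. Camera axes: x right, y down, z forward; pixel columns grow to the right and rows downward; lengths in mm; the calibration is good to about 2 mm. A picture is of the moment at which its call begins. There is no depth.
- job.finish_job(): hands the job in, once; it reports no verdict.
The state is a dict: "time_s": time; "joints": joint angles; "dq": joint speeds; "tau": joint torques, N m; "eef_pos": TCP position; "ee_rot": TCP orientation; "force": force on the tool from outside, world axes, zero at the start; "wrist_torque": the same for the moment, N m; "grip_width": opening from 0.0 (shut) to 1.0 (fully open).
Only numpy, scipy, OpenCV 4.12 (cv2) and the standard library are available. Lean on these libraries where they do the work, as an engineer would, in place of code of your own. Each camera call takes 0.05 s, during which the arm holds its last target.

## Working session

There is one attempt and no reset: what is moved stays moved. The work goes in short steps, Python scripts to look and compute and a tool call to move; the robot and the scene stay as the last step left them, time stands still between calls to the robot, and variables do not carry over. Pictures are saved under pics/ and viewed, and the job is handed in when it is done.

Besides the shell and the picture viewer there is one more tool, called after "Request:" by a JSON object that holds its "fn" and its "kwargs", one argument or row to a line. move_arm: Moves the arm, as the interface text tells. Its arguments: {"type":"object","properties":{"series":{"type":"array","items":{"type":"array","items":{"type":"number"}}},"grip_force":{"type":"number"}},"required":["series"]}

```bash
ls; mkdir -p pics
python3 - <<'E'
from rig import ctrl,capture,job
import cv2
for n in("side","top"):
    c=capture(n); cv2.imwrite(f"pics/{n}0.png",c["frame"][:,:,::-1]); print(n,c["mtx"],c["dist"],c["R"],c["t"])
print(ctrl.sense(), ctrl.grasp_offset)
E
```

```text
pics
side [[454.51035045   0.         274.87680826]
 [  0.         454.51035045 218.91494919]
 [  0.           0.           1.        ]] [-0.15565369  0.          0.          0.          0.        ] [[ 0.76211777 -0.64729211  0.01376317]
 [-0.36300307 -0.44480673 -0.81876477]
 [ 0.53610193  0.6189991  -0.57396414]] [-423.12352327  259.24971855  884.28482724]
top [[446.82191017   0.         281.49399039]
 [  0.         446.82191017 199.25506798]
 [  0.           0.           1.        ]] [0.02989792 0.         0.         0.         0.        ] [[-0.01947134 -0.99978837 -0.00663949]
 [-0.98853817  0.02024576 -0.1496075 ]
 [ 0.14971026  0.00365033 -0.98872317]] [   4.49390744  568.88685016 1360.5920944 ]
{'time_s': 0.1, 'joints': array([ 1.01561554e+00,  3.13384187e-01,  1.49833643e+00, -2.49398836e-05,
        1.33100362e+00, -2.23423672e-01]), 'dq': array([-7.39862611e-04, -1.04500393e-03, -7.71893950e-05, -4.99011870e-04,
       -1.22963319e-03, -3.92298421e-04]), 'tau': array([ 3.12859534e-03, -4.12900364e+01, -2.60142231e+01, -1.81663318e-04,
        2.97553219e-03, -7.20918501e-05]), 'eef_pos': array([170.90372147, 496.1680818 , 230.80664027]), 'ee_rot': array([-2.03537862e-04,  1.65115939e-01,  9.86274002e-01, -5.28054670e-04]), 'force': array([-0.66290357, -0.25030713, -0.30065333]), 'wrist_torque': array([-0.02233136,  0.03564946,  0.05764224]), 'grip_width': 0.9996452331855396} -18.700000000000003
```

View pics/side0.png

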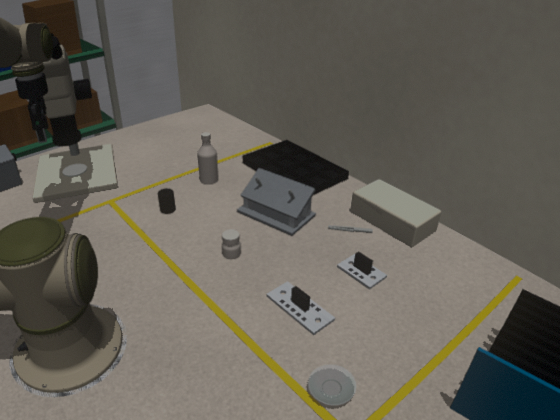

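View pics/top0.png

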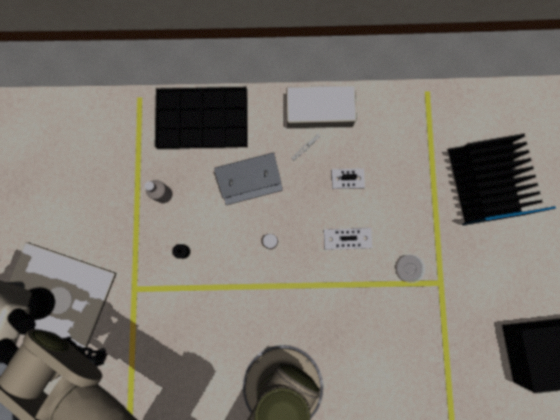

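```bash
cat > h.py <<'E'
import numpy as np, cv2
from scipy.spatial.transform import Rotation as Rn
def ray(c,px):
    px=np.asarray(px,float).reshape(-1,1,2)
    n=cv2.undistortPoints(px,c["mtx"],np.array(c["dist"])).reshape(-1,2)
    d=np.c_[n,np.ones(len(n))]@c["R"]   # R^T d
    o=-c["R"].T@c["t"]
    return o,d/np.linalg.norm(d,axis=1)[:,None]
def onz(c,px,z):
    o,d=ray(c,px); return o+d*((z-o[2])/d[:,2])[:,None]
def tri(c1,p1,c2,p2):
    o1,d1=ray(c1,p1);o2,d2=ray(c2,p2);out=[]
    for a,b in zip(d1,d2):
        M=np.c_[a,-b];s=np.linalg.lstsq(M,o2-o1,rcond=None)[0]
        A=o1+a*s[0];B=o2+b*s[1];out.append(np.r_[(A+B)/2,np.linalg.norm(A-B)])
    return np.array(out)
def proj(c,X):
    return cv2.projectPoints(np.asarray(X,float).reshape(-1,3),cv2.Rodrigues(c["R"])[0],c["t"],c["mtx"],np.array(c["dist"]))[0].reshape(-1,2)
def crop(c,fn,x,y,w,h,s,gain=1.0):
    im=c["frame"][y:y+h,x:x+w,::-1]
    im=np.clip(im*gain,0,255).astype(np.uint8)
    im=cv2.resize(im,None,fx=s,fy=s,interpolation=cv2.INTER_CUBIC)
    for i in range(0,w,10):
        cv2.line(im,(i*s,0),(i*s,8 if i%50 else 16),(0,255,255),1)
        if i%20==0: cv2.putText(im,str(x+i),(i*s,26),0,.4,(0,255,255),1)
    for j in range(0,h,10):
        cv2.line(im,(0,j*s),(8,j*s),(0,255,255),1)
        if j%20==0: cv2.putText(im,str(y+j),(10,j*s+5),0,.4,(0,255,255),1)
    cv2.imwrite("pics/"+fn,im)
E
python3 - <<'E'
from h import *
from rig import capture
import pickle
t=capture("top");s=capture("side");pickle.dump((t,s),open("c0.pkl","wb"))
crop(t,"t_stand.png",205,140,90,75,8,1.3)
crop(s,"s_stand.png",230,160,90,75,8,1.3)
crop(t,"t_car.png",315,215,70,50,10,1.0)
crop(s,"s_car.png",260,275,80,60,9,1.0)
E
```

```text
(no output)
```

View pics/t_stand.png

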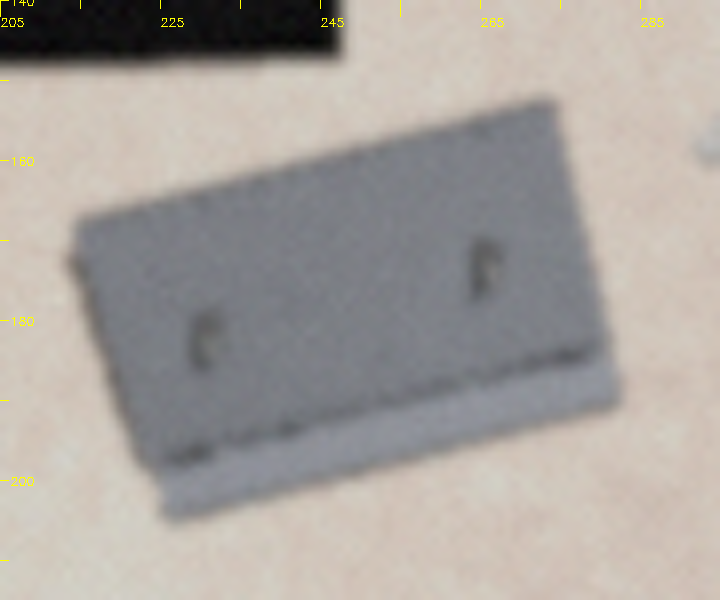

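View pics/s_stand.png

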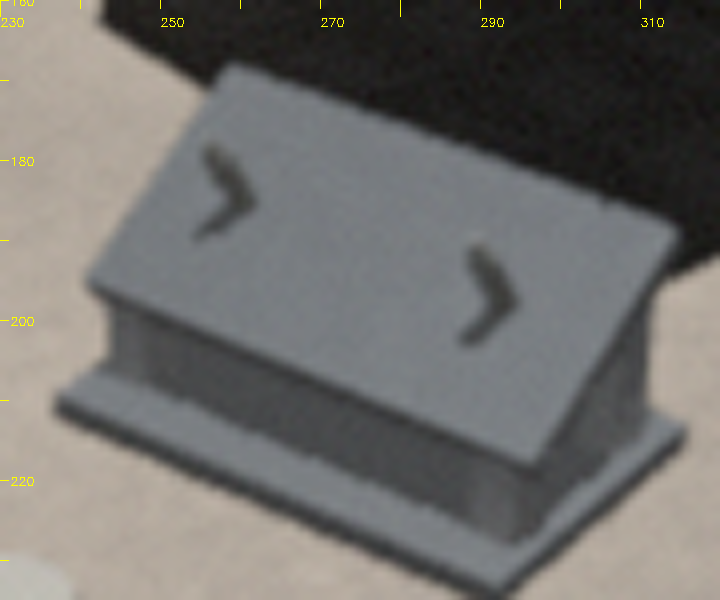

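View pics/t_car.png

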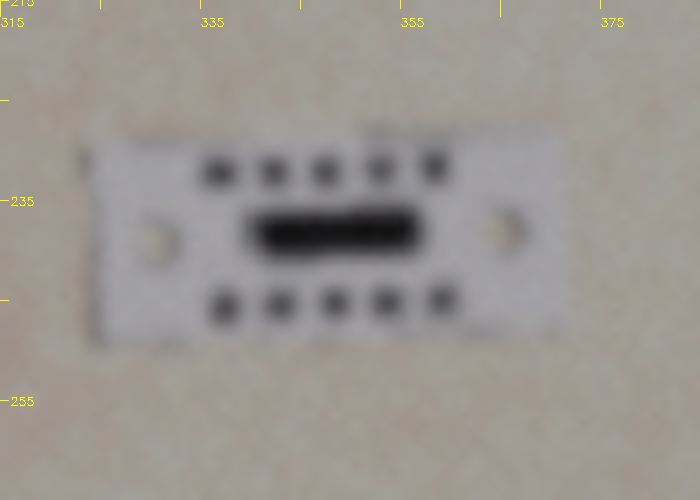

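View pics/s_car.png

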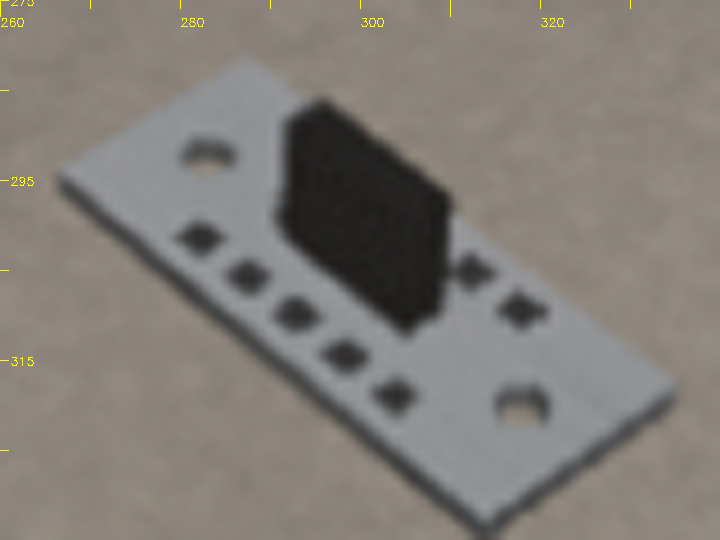

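Run:
```python
from h import *
import pickle
np.set_printoptions(precision=1,suppress=True)
t,s=pickle.load(open("c0.pkl","rb"))
T=[(214.5,167),(274.3,152.5),(280.5,184),(223.5,198)]
S=[(259,168),(315,189),(296.8,218),(241.3,195.3)]
P=tri(t,T,s,S);print(P)
P=P[:,:3]
for a,b in((0,1),(3,2),(0,3),(1,2)): print(np.linalg.norm(P[a]-P[b]))
c=P.mean(0);x=((P[0]+P[1])-(P[2]+P[3]));x/=np.linalg.norm(x)
y=(P[0]+P[3])-(P[1]+P[2]);y/=np.linalg.norm(y);z=np.cross(x,y);print(c,x,y,z,np.degrees(np.arccos(z[2])), x@y)
yaw=np.arctan2(-y[0],y[1]);print("yaw",yaw)
R=(Rn.from_euler("z",yaw)*Rn.from_euler("y",-np.pi/6)).as_matrix();print(R)
c[2]=75
for sg in(1,-1):
  b=c+R@[0,55*sg,0];tip=b+R@[0,0,40]
  print("base",b,"tip",tip);print(proj(t,[b,tip]),proj(s,[b,tip]))
# carrier
H=onz(t,[(330.7,238.9),(365.3,238)],8);print(H,np.linalg.norm(H[0]-H[1]),H.mean(0))
H=onz(s,[(283,292.2),(318,319.8)],8);print(H,np.linalg.norm(H[0]-H[1]),H.mean(0))
```

```text
[[663.2 196.8  95.2   3.9]
 [706.1  12.6  94.8   1.3]
 [619.3  -6.7  48.2   6.6]
 [576.9 174.1  47.1   2.4]]
189.16832470752797
185.7123128944862
101.3204285325365
100.46975401841732
[641.4  94.2  71.3] [0.9 0.2 0.5] [-0.2  1.  -0. ] [-0.5 -0.1  0.9] 27.99332959344946 0.007019750278301586
yaw 0.22962140784693838
[[ 0.8 -0.2 -0.5]
 [ 0.2  1.  -0.1]
 [ 0.5 -0.   0.9]]
base [628.9 147.7  75. ] tip [609.4 143.2 109.6]
[[231.  179.5]
 [231.2 183.6]] [[261.1 184.5]
 [256.6 176.6]]
base [653.9  40.6  75. ] tip [634.4  36.1 109.6]
[[265.6 170.9]
 [266.7 174.7]] [[293.5 197.4]
 [289.7 189.4]]
[[ 443.7 -160.4    8. ]
 [ 444.5 -269.9    8. ]] 109.58650091555114 [ 444.1 -215.1    8. ]
[[ 441.4 -162.     8. ]
 [ 443.4 -271.8    8. ]] 109.8829896527673 [ 442.4 -216.9    8. ]
```

```bash
cat >> h.py <<'E'
def Rdown(psi):
    y=np.array([np.cos(psi),np.sin(psi),0]);z=np.array([0,0,-1.]);return np.c_[np.cross(y,z),y,z]
def Rface(yaw,tilt=np.pi/6):
    F=(Rn.from_euler("z",yaw)*Rn.from_euler("y",-tilt)).as_matrix()
    return np.c_[np.cross(F[:,0],-F[:,2]),F[:,0],-F[:,2]]
def rowto(st,p,R):
    q=st["ee_rot"];R0=Rn.from_quat([q[1],q[2],q[3],q[0]]).as_matrix()
    rv=Rn.from_matrix(R0.T@R).as_rotvec();d=R0.T@(np.asarray(p)-st["eef_pos"])/10
    print("rot",np.round(rv,3),"shift cm",np.round(d,2),"rows",round(max(np.linalg.norm(d)/4.17,np.degrees(np.linalg.norm(rv))/7.16),1))
    return rv,d
def show(st):
    q=st["ee_rot"];R0=Rn.from_quat([q[1],q[2],q[3],q[0]]).as_matrix()
    print("t",round(st["time_s"],2),"pos",np.round(st["eef_pos"],1),"z",np.round(R0[:,2],3),"y",np.round(R0[:,1],3),"F",np.round(st["force"],1),"g",round(st["grip_width"],3))
    return R0
E
python3 - <<'E'
from h import *
from rig import ctrl
st=ctrl.sense();show(st)
rowto(st,[443,-216,140],Rdown(.012))
E
```

```text
t 0.2 pos [170.9 496.3 231. ] z [-0.    -0.001 -1.   ] y [ 0.326  0.945 -0.001] F [-0.   0.4  0.6] g 0.999
rot [-1.000e-03  0.000e+00  1.227e+00] shift cm [-48.92 -58.48   9.13] rows 18.4
```

Request:
{"fn": "move_arm", "kwargs": {
  "series": [
    [0, 0, 0.613, -24.5, -29.2, 3, 0.6],
    [0, 0, 0.613, -24.5, -29.2, 3, 0.6],
    [0, 0, 0.613, -24.5, -29.2, 3, 0.6],
    [0, 0, 0.613, -24.5, -29.2, 3, 0.6],
    [0, 0, 0.613, -24.5, -29.2, 3, 0.6]
  ]
}}

```text
time_s: 0.62
eef_pos: [245.3, 300.7, 214.6]
ee_rot: [0.0, 0.457, 0.889, -0.0]
force: [2.1, 1.1, 0.6]
grip_width: 0.605
```

Request:
{"fn": "move_arm", "kwargs": {
  "series": [
    [0, 0, 0, -3, -17, 2, 0.6],
    [0, 0, 0, -3, -17, 2, 0.6],
    [0, 0, 0, -3, -17, 2, 0.6],
    [0, 0, 0, -3, -17, 2, 0.6],
    [0, 0, 0, -3, -17, 2, 0.6]
  ]
}}

```text
time_s: 1.03
eef_pos: [120.7, 175.1, 193.4]
ee_rot: [0.0, 0.457, 0.889, -0.001]
force: [1.0, 0.1, 0.4]
grip_width: 0.595
```

Run:
```python
from h import *
from rig import ctrl
st=ctrl.sense();show(st);print(st["joints"].round(2))
rowto(st,[443,-216,140],Rdown(.012))
```

```text
t 1.03 pos [120.7 175.1 193.4] z [-0.    -0.001 -1.   ] y [ 0.814  0.581 -0.001] F [1.  0.1 0.4] g 0.595
[ 0.39 -0.46  2.3  -0.    1.29 -0.23]
rot [-0.001  0.001  0.609] shift cm [-50.55   3.48   5.37] rows 12.2
```

Run:
```python
from h import *
from rig import ctrl
st=ctrl.sense()
rowto(st,[320,60,180],Rdown(.25))
```

```text
rot [-0.001  0.001  0.371] shift cm [-20.95   9.52   1.35] rows 5.5
```

Request:
{"fn": "move_arm", "kwargs": {
  "series": [
    [0, 0, 0.371, -21, 9.5, 1.4, 0.6],
    [0, 0, 0.371, -21, 9.5, 1.4, 0.6],
    [0, 0, 0.371, -21, 9.5, 1.4, 0.6],
    [0, 0, 0.371, -21, 9.5, 1.4, 0.6],
    [0, 0, 0.371, -21, 9.5, 1.4, 0.6]
  ]
}}

```text
time_s: 1.45
eef_pos: [297.7, 72.1, 181.2]
ee_rot: [0.001, 0.615, 0.789, -0.0]
force: [0.8, 1.2, 1.1]
grip_width: 0.602
```

Run:
```python
from h import *
from rig import ctrl
st=ctrl.sense();show(st)
rowto(st,[443,-216,140],Rdown(.012))
```

```text
t 1.45 pos [297.7  72.1 181.2] z [ 0.001 -0.001 -1.   ] y [0.97  0.244 0.   ] F [0.8 1.2 1.1] g 0.602
rot [0.    0.001 0.235] shift cm [-31.48   7.04   4.17] rows 7.8
```

Request:
{"fn": "move_arm", "kwargs": {
  "series": [
    [0, 0, 0.235, -31.5, 7, 4.2, 0.6],
    [0, 0, 0.235, -31.5, 7, 4.2, 0.6],
    [0, 0, 0.235, -31.5, 7, 4.2, 0.6],
    [0, 0, 0.235, -31.5, 7, 4.2, 0.6],
    [0, 0, 0.235, -31.5, 7, 4.2, 0.6]
  ]
}}

```text
time_s: 1.87
eef_pos: [389.7, -112.8, 154.4]
ee_rot: [0.001, 0.703, 0.711, -0.0]
force: [0.5, 1.4, 0.5]
grip_width: 0.601
```

Run:
```python
from h import *
from rig import ctrl
st=ctrl.sense();show(st)
rowto(st,[443,-216,140],Rdown(.012))
```

```text
t 1.87 pos [ 389.7 -112.8  154.4] z [ 0.001 -0.001 -1.   ] y [1.    0.011 0.001] F [0.5 1.4 0.5] g 0.601
rot [ 0.001  0.001 -0.001] shift cm [-10.38   5.22   1.45] rows 2.8
```

Request:
{"fn": "move_arm", "kwargs": {
  "series": [
    [0, 0, 0, -10.4, 5.2, 1.4, 0.6],
    [0, 0, 0, -10.4, 5.2, 1.4, 0.6],
    [0, 0, 0, -10.4, 5.2, 1.4, 0.6],
    [0, 0, 0, -10.4, 5.2, 1.4, 0.6]
  ]
}}

```text
time_s: 2.2
eef_pos: [444.2, -221.0, 139.2]
ee_rot: [0.001, 0.704, 0.71, -0.0]
force: [-0.8, -0.1, 0.3]
grip_width: 0.599
```

Run:
```python
from h import *
from rig import ctrl,capture
st=ctrl.sense();show(st)
rowto(st,[443,-216,14],Rdown(.012))
s=capture("side");t=capture("top")
crop(s,"s1.png",250,210,100,120,5,1.3);print(proj(s,[st["eef_pos"]]))
```

```text
t 2.2 pos [ 444.2 -221.   139.2] z [ 0.001 -0.002 -1.   ] y [1.    0.007 0.001] F [-0.8 -0.1  0.3] g 0.599
rot [ 0.001  0.002 -0.005] shift cm [ 0.53 -0.13 12.52] rows 3.0
[[305.14256847 260.14615814]]
```

View pics/s1.png

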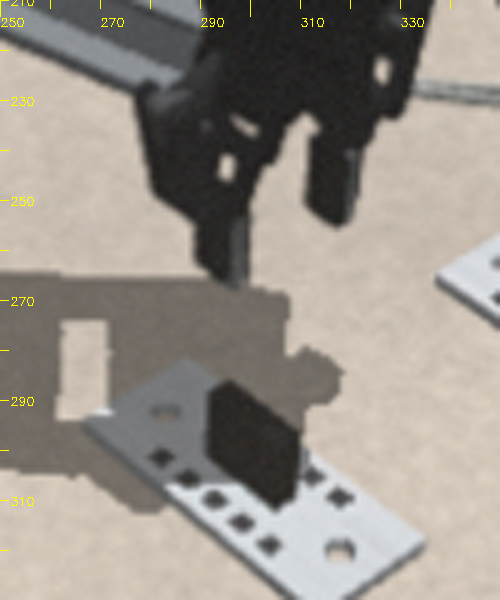

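The gripper hangs over the bar, with the fingers at about (295,265) and (315,252) straddling the line of the bar at (300,300). I'm descending.

Request:
{"fn": "move_arm", "kwargs": {
  "series": [
    [0, 0, -0.005, 0.5, -0.1, 4, 0.6],
    [0, 0, -0.005, 0.5, -0.1, 8, 0.6],
    [0, 0, -0.005, 0.5, -0.1, 11, 0.6],
    [0, 0, -0.005, 0.5, -0.1, 12.4, 0.6],
    [0, 0, -0.005, 0.5, -0.1, 12.4, 0.6]
  ]
}}

```text
time_s: 2.72
eef_pos: [439.8, -209.5, 13.5]
ee_rot: [-0.003, 0.702, 0.713, -0.0]
force: [-0.2, -0.1, -0.5]
grip_width: 0.599
```

Request:
{"fn": "move_arm", "kwargs": {
  "series": [
    [0, 0, 0, 0, 0, 0, 0],
    [0, 0, 0, 0, 0, 0, 0],
    [0, 0, 0, 0, 0, 0, 0],
    [0, 0, 0, 0, 0, 0, 0],
    [0, 0, 0, 0, 0, 0, 0]
  ],
  "grip_force": 60
}}

```text
time_s: 3.13
eef_pos: [440.6, -209.8, 15.1]
ee_rot: [-0.002, 0.701, 0.713, -0.0]
force: [-0.5, 2.8, 7.0]
grip_width: 0.155
```

Run:
```python
from h import *
from rig import ctrl,capture
st=ctrl.sense();show(st)
s=capture("side");t=capture("top")
crop(s,"s2.png",250,210,100,120,5,1.3);crop(t,"t2.png",315,180,80,80,7,1.3)
```

```text
t 3.13 pos [ 440.6 -209.8   15.1] z [-0.002  0.002 -1.   ] y [ 1.     0.016 -0.002] F [-0.5  2.8  7. ] g 0.155
```

View pics/s2.png

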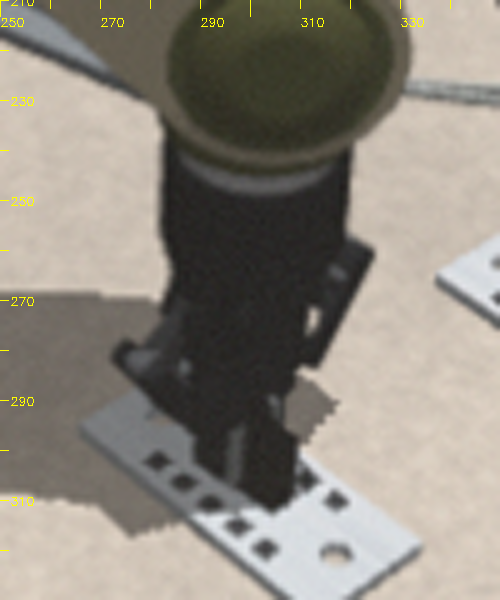

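View pics/t2.png

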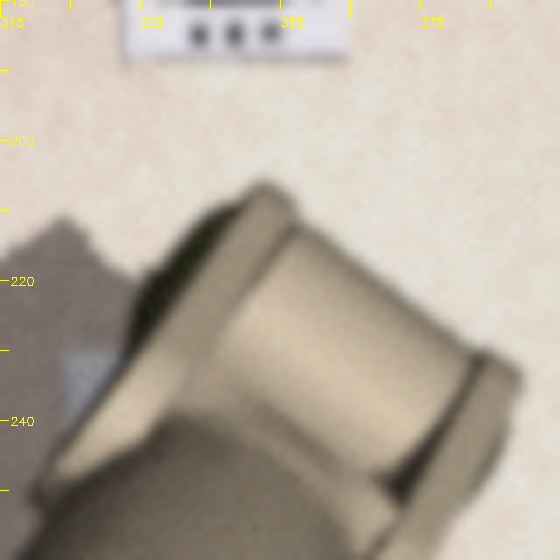

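Request:
{"fn": "move_arm", "kwargs": {
  "series": [
    [0, 0, 0, 0, 0, -3, 0],
    [0, 0, 0, 0, 0, -6, 0],
    [0, 0, 0, 0, 0, -10, 0],
    [0, 0, 0, 0, 0, -14, 0],
    [0, 0, 0, 0, 0, -18, 0]
  ],
  "grip_force": 90
}}

```text
time_s: 3.65
eef_pos: [440.6, -209.7, 197.8]
ee_rot: [-0.001, 0.701, 0.713, -0.0]
force: [0.9, -1.2, -2.2]
grip_width: 0.156
```

Run:
```python
from h import *
import pickle
from rig import ctrl
st=ctrl.sense();show(st)
rowto(st,[620,95,200],Rface(.23))
np.set_printoptions(precision=1,suppress=True)
t,s=pickle.load(open("c0.pkl","rb"))
for n,c,(x,y,w,h) in(("t",t,(205,140,85,70)),("s",s,(230,160,90,75))):
    f=c["frame"][y:y+h,x:x+w].astype(int)
    for p in ((245,165),(270,175),(225,145),(250,198)) if n=="t" else ((275,190),(300,200),(270,210),(240,180),(280,165),(305,205)):
        print(n,p,c["frame"][p[1],p[0]])
```

```text
t 3.65 pos [ 440.6 -209.7  197.8] z [-0.002  0.002 -1.   ] y [ 1.     0.016 -0.002] F [ 0.9 -1.2 -2.2] g 0.156
rot [-0.523  0.054 -0.21 ] shift cm [30.18 18.42 -0.21] rows 8.5
t (245, 165) [ 96  98 104]
t (270, 175) [ 97  98 104]
t (225, 145) [16 14 14]
t (250, 198) [106 104 104]
s (275, 190) [92 96 98]
s (300, 200) [ 95  98 102]
s (270, 210) [54 55 57]
s (240, 180) [138 130 121]
s (280, 165) [20 20 20]
s (305, 205) [54 54 54]
```

```bash
cat >> h.py <<'E'
from scipy.ndimage import map_coordinates,gaussian_filter
def edge(c,p,q,r=4,m=.08):
    g=gaussian_filter(c["frame"].mean(2),.6);p=np.array(p,float);q=np.array(q,float)
    d=(q-p)/np.linalg.norm(q-p);n=np.array([-d[1],d[0]]);u=np.arange(-r,r+.01,.1);pts=[]
    for a in np.linspace(m,1-m,40):
        b=p+a*(q-p);xy=b[:,None]+n[:,None]*u
        v=np.abs(np.gradient(map_coordinates(g,[xy[1],xy[0]],order=3)));w=np.where(v>.6*v.max(),v,0)
        w[np.abs(u-u[v.argmax()])>1.2]=0
        pts.append(b+n*(w@u)/w.sum())
    pts=np.array(pts,np.float32)
    L=cv2.fitLine(pts,cv2.DIST_HUBER,0,.01,.01).ravel()
    res=np.abs((pts-L[2:])@[-L[1],L[0]]);return L,np.median(res)
def isect(A,B):
    s=np.linalg.solve(np.c_[A[:2],-B[:2]],B[2:]-A[2:]);return A[2:]+A[:2]*s[0]
def corners(c,P,r=4):
    L=[edge(c,P[i],P[(i+1)%4],r) for i in range(4)];print("res",[round(float(l[1]),2) for l in L])
    return np.array([isect(L[i-1][0],L[i][0]) for i in range(4)])
E
python3 - <<'E'
from h import *
import pickle
np.set_printoptions(precision=2,suppress=True)
t,s=pickle.load(open("c0.pkl","rb"))
T=[(214.5,167),(274.3,152.5),(280.5,183.5),(223.5,198)]
S=[(259,168),(315,189),(296.8,218),(241.3,195.3)]
T=corners(t,T,3);S=corners(s,S,3);print(T,S)
P=tri(t,T,s,S);print(P)
P=P[:,:3]
for a,b in((0,1),(3,2),(0,3),(1,2)): print(np.linalg.norm(P[a]-P[b]).round(1))
c=P.mean(0);x=((P[0]+P[1])-(P[2]+P[3]));x/=np.linalg.norm(x)
y=(P[0]+P[3])-(P[1]+P[2]);y/=np.linalg.norm(y);z=np.cross(x,y);print(c,x,y,z,np.degrees(np.arccos(z[2])))
print("yaw",np.arctan2(-y[0],y[1]),np.arctan2(x[1],x[0]))
# per-camera pose with solvePnP
o=np.array([[50,95,0],[50,-95,0],[-50,-95,0],[-50,95,0]],float)
for n,cam,px in(("t",t,T),("s",s,S)):
    ok,rv,tv=cv2.solvePnP(o,px,cam["mtx"],np.array(cam["dist"]),flags=cv2.SOLVEPNP_IPPE)
    Rc=cv2.Rodrigues(rv)[0];Rw=cam["R"].T@Rc;pw=cam["R"].T@(tv.ravel()-cam["t"]);print(n,pw,Rw[:,2],np.arctan2(-Rw[0,1],Rw[1,1]))
    # ray through quad centre to z=75
    e1=isect(np.r_[px[2]-px[0],px[0]],np.r_[px[3]-px[1],px[1]]);print(" centre px",e1,onz(cam,[e1],75))
E
```

```text
res [0.04, 0.07, 0.1, 0.06]
res [0.04, 0.53, 0.02, 0.07]
[[211.81 167.38]
 [273.59 151.3 ]
 [281.5  183.64]
 [221.7  199.2 ]] [[258.22 167.14]
 [318.26 189.08]
 [294.93 217.2 ]
 [239.83 194.44]]
[[663.84 204.14  94.44   0.31]
 [713.77  12.51  91.07   5.85]
 [616.52  -7.67  52.95   0.71]
 [573.95 178.84  48.7    4.73]]
198.1
191.3
104.0
106.4
[642.02  96.96  71.79] [0.89 0.22 0.4 ] [-0.24  0.97 -0.  ] [-0.39 -0.09  0.92] 23.531944073588644
yaw 0.2398945915679759 0.23841521502156082
t [632.12  94.94 114.95] [-0.31  0.04  0.95] 0.21564921539946377
 centre px [247.22 175.64] [[640.02  97.57  75.  ]]
s [614.28  63.72  98.59] [-0.41 -0.07  0.91] 0.21802952037529752
 centre px [276.41 191.94] [[636.42  90.75  75.  ]]
```

Run:
```python
from h import *
import pickle
np.set_printoptions(precision=1,suppress=True)
t,s=pickle.load(open("c0.pkl","rb"))
T=[(214.5,167),(274.3,152.5),(280.5,183.5),(223.5,198)]
S=[(259,168),(315,189),(296.8,218),(241.3,195.3)]
for n,c,P,(x,y) in(("t",t,T,(205,140)),("s",s,S,(230,160))):
    Q=corners(c,P,3)
    im=cv2.resize(c["frame"][y:y+75,x:x+90,::-1],None,fx=8,fy=8,interpolation=cv2.INTER_CUBIC)
    for i in range(4): cv2.line(im,*[tuple(int(v) for v in (np.array(k)-(x,y)+.5)*8) for k in(Q[i],Q[(i+1)%4])],(0,0,255),1)
    cv2.imwrite(f"pics/{n}_fit.png",im)
g=t["frame"].mean(2);print(g[180,210:226]);print(g[154:166,245])
```

```text
res [0.04, 0.07, 0.1, 0.06]
res [0.04, 0.53, 0.02, 0.07]
[153.7 153.7 153.7 149.7 147.7 129.   99.3  85.   94.7  96.3  95.7  95.
  97.3  99.7  98.3  99.7]
[154.7 153.  152.  149.  139.3 117.   99.   96.3  98.   99.   98.7  99.3]
```

View pics/t_fit.png

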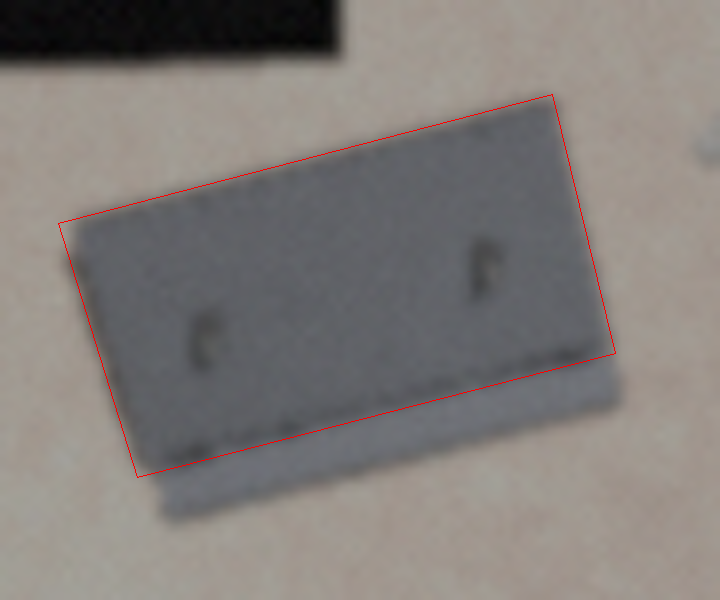

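View pics/s_fit.png

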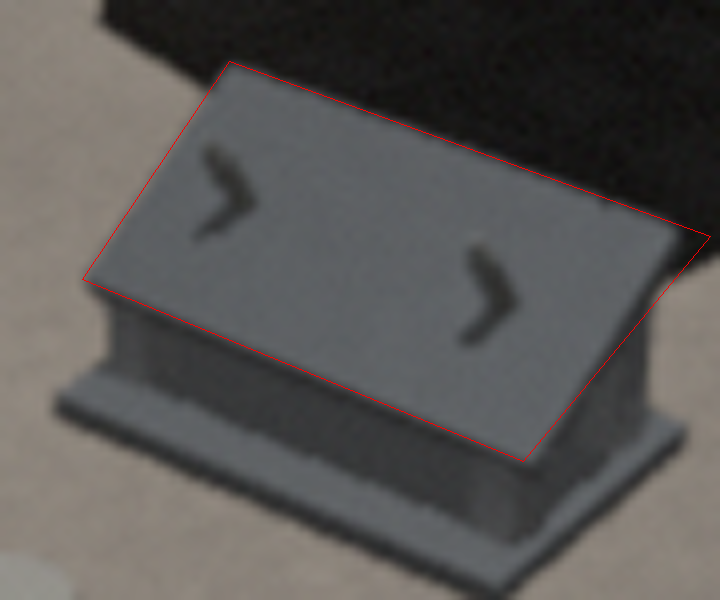

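Run:
```python
from h import *
import pickle
t,s=pickle.load(open("c0.pkl","rb"))
def z(c,x,y,w,h,k):
    f=c["frame"][y:y+h,x:x+w,::-1].astype(float);f=np.clip((f-40)*2.8,0,255).astype(np.uint8)
    im=cv2.resize(f,None,fx=k,fy=k,interpolation=cv2.INTER_NEAREST)
    for i in range(0,w,2): cv2.putText(im,str(x+i),(i*k,10),0,.35,(0,255,255),1)
    for j in range(0,h,2): cv2.putText(im,str(y+j),(0,j*k+k//2+4),0,.35,(0,255,255),1)
    return im
cv2.imwrite("pics/pz.png",np.vstack([np.hstack([z(s,250,173,18,18,20),z(s,283,185,18,18,20)]),np.hstack([z(t,224,175,18,14,20),z(t,258,166,18,14,20)])]))
```

```text
(no output)
```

View pics/pz.png

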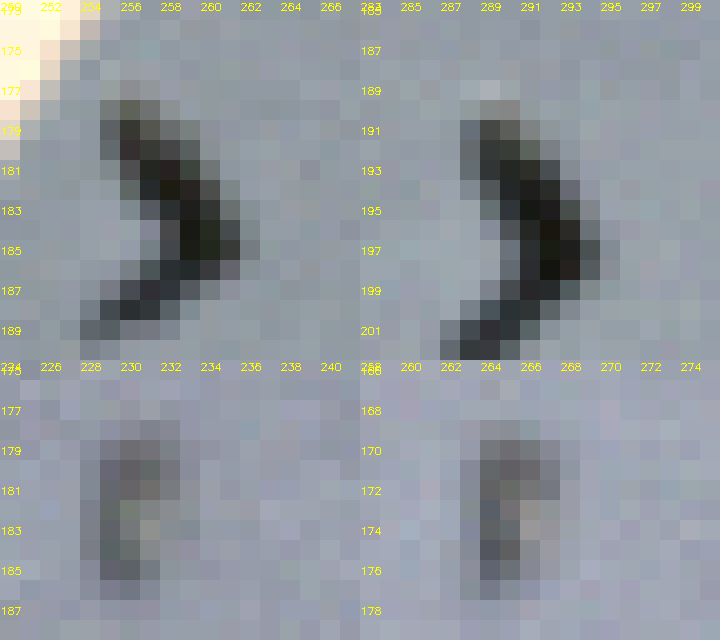

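Run:
```python
from h import *
from rig import ctrl
st=ctrl.sense();show(st)
rowto(st,[585,88,190],Rface(.23))
```

```text
t 3.65 pos [ 440.6 -209.7  197.8] z [-0.002  0.002 -1.   ] y [ 1.     0.016 -0.002] F [ 0.9 -1.2 -2.2] g 0.156
rot [-0.523  0.054 -0.21 ] shift cm [29.53 14.91  0.8 ] rows 7.9
```

Request:
{"fn": "move_arm", "kwargs": {
  "series": [
    [-0.523, 0.054, -0.21, 29.5, 14.9, 0.8, 0],
    [-0.523, 0.054, -0.21, 29.5, 14.9, 0.8, 0],
    [-0.523, 0.054, -0.21, 29.5, 14.9, 0.8, 0],
    [-0.523, 0.054, -0.21, 29.5, 14.9, 0.8, 0],
    [-0.523, 0.054, -0.21, 29.5, 14.9, 0.8, 0]
  ]
}}

```text
time_s: 4.07
eef_pos: [530.8, -21.0, 192.4]
ee_rot: [0.162, 0.599, 0.757, 0.204]
force: [0.9, -0.6, -3.1]
grip_width: 0.151
```

Run:
```python
from h import *
from rig import ctrl
st=ctrl.sense();show(st)
rowto(st,[585,88,190],Rface(.23))
rowto(st,[590,90,160],Rface(.23))
```

```text
t 4.07 pos [530.8 -21.  192.4] z [ 0.491  0.114 -0.864] y [0.841 0.198 0.504] F [ 0.9 -0.6 -3.1] g 0.151
rot [0.005 0.    0.001] shift cm [9.37 6.59 4.12] rows 2.9
rot [0.005 0.    0.001] shift cm [9.45 5.54 6.98] rows 3.1
```

Request:
{"fn": "move_arm", "kwargs": {
  "series": [
    [0, 0, 0, 9.4, 6, 5, 0],
    [0, 0, 0, 9.4, 6, 5, 0],
    [0, 0, 0, 9.4, 6, 5, 0],
    [0, 0, 0, 9.4, 6, 5, 0],
    [0, 0, 0, 9.4, 6, 5, 0]
  ]
}}

```text
time_s: 4.48
eef_pos: [583.9, 90.4, 179.3]
ee_rot: [0.162, 0.598, 0.758, 0.204]
force: [0.2, -1.4, -2.1]
grip_width: 0.148
```

```bash
cat > look.py <<'E'
from h import *
from rig import ctrl,capture
import pickle,sys
np.set_printoptions(precision=1,suppress=True)
n=sys.argv[1]
s=capture("side");t=capture("top");st=ctrl.sense();show(st);pickle.dump((t,s,st),open(f"c{n}.pkl","wb"))
crop(s,f"s{n}.png",225,130,100,85,8,1.3);crop(t,f"t{n}.png",200,130,100,85,8,1.3)
E
python3 look.py 3
```

```text
t 4.58 pos [583.9  87.9 179.6] z [ 0.5  0.1 -0.9] y [0.8 0.2 0.5] F [ 0.1 -0.  -2.8] g 0.152
```

View pics/s3.png

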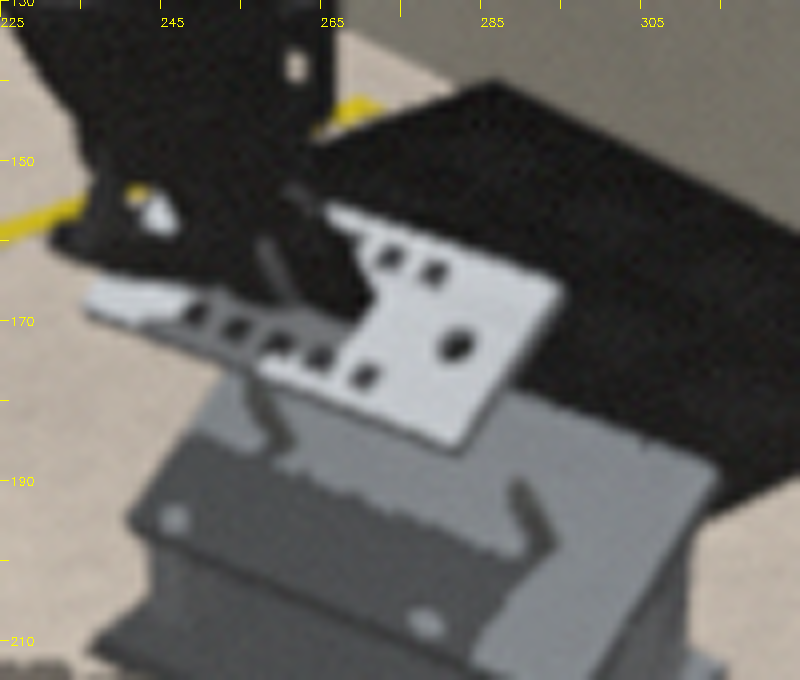

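View pics/t3.png

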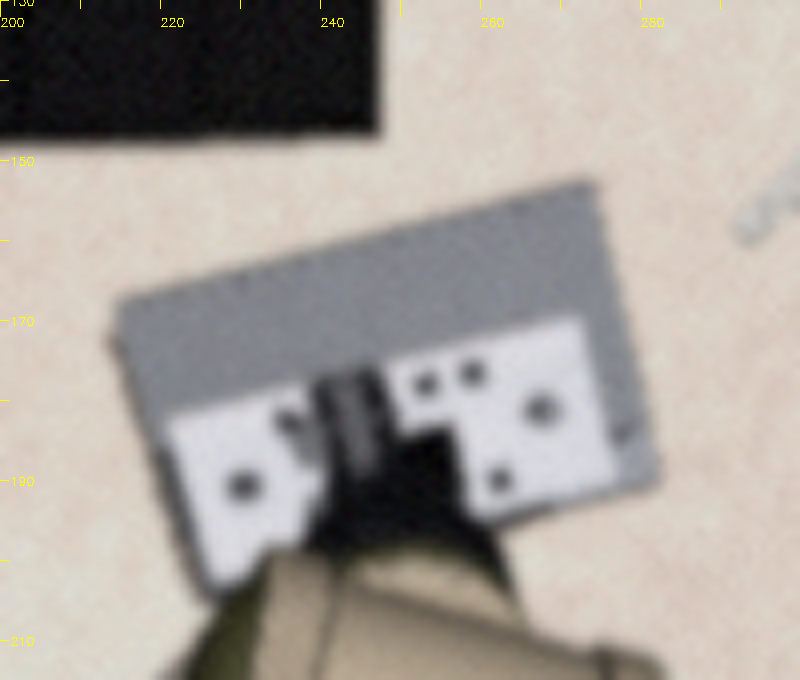

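```bash
cat > cmp.py <<'E'
from h import *
import pickle,sys
np.set_printoptions(precision=2,suppress=True)
t,s,st=pickle.load(open(f"c{sys.argv[1]}.pkl","rb"))
q=st["ee_rot"];R=Rn.from_quat([q[1],q[2],q[3],q[0]]).as_matrix();p=st["eef_pos"]
f=lambda x,y,z:p+R@[x,y,z]
X0=-6.2
H={"a_top":f(X0+55,0,7.1),"a_bot":f(X0+55,0,15.1),"b_top":f(X0-55,0,7.1),"b_bot":f(X0-55,0,15.1),
 "c1":f(X0-75,32,7.1),"c2":f(X0-75,-32,7.1),"c3":f(X0+75,32,7.1),"c4":f(X0+75,-32,7.1)}
for k,v in H.items(): print(k,v,"top",proj(t,[v])[0],"side",proj(s,[v])[0])
def blob(c,x,y,r=4):
    g=c["frame"].mean(2)[y-r:y+r+1,x-r:x+r+1];w=np.clip(np.percentile(g,75)*.8-g,0,None);Y,X=np.mgrid[y-r:y+r+1,x-r:x+r+1]
    return (w*X).sum()/w.sum(),(w*Y).sum()/w.sum()
if sys.argv[1]=="3": print("obs top a,b",blob(t,230,190),blob(t,267,181),"side b",blob(s,282,173))
E
python3 cmp.py 3
```

```text
a_top [576.22 136.2  173.44] top [231.03 190.88] side [248.05 160.25]
a_bot [580.14 137.11 166.53] top [230.99 189.94] side [249.08 162.04]
b_top [601.41  29.12 173.58] top [268.4  181.43] side [282.44 172.88]
b_bot [605.34  30.04 166.67] top [268.15 180.55] side [283.33 174.68]
c1 [632.9   16.   189.72] top [272.65 169.36] side [295.63 165.32]
c2 [579.09   3.3  157.48] top [277.64 189.89] side [282.37 185.52]
c3 [598.54 162.02 189.54] top [221.19 182.32] side [248.69 148.84]
c4 [544.73 149.31 157.3 ] top [227.16 202.69] side [235.49 167.51]
obs top a,b (np.float64(230.09450350012966), np.float64(190.3485869847032)) (np.float64(267.1701285855588), np.float64(180.77586547972305)) side b (np.float64(281.67259247448976), np.float64(172.79440369897955))
```

Run:
```python
from h import *
import pickle
np.set_printoptions(precision=0,suppress=True,linewidth=200)
t,s,st=pickle.load(open("c3.pkl","rb"))
g=s["frame"].mean(2)
print("a cols 250..268");
for r in range(174,190): print(r,g[r,250:268])
print("b cols 283..301")
for r in range(186,203): print(r,g[r,283:301])
t0=pickle.load(open("c0.pkl","rb"))[0];g=t0["frame"].mean(2)
print("top a cols 225..238")
for r in range(176,189): print(r,g[r,225:238], (t0["frame"][r,225:238,0].astype(int)-t0["frame"][r,225:238,2]))
print("top b cols 260..273")
for r in range(166,180): print(r,g[r,260:273],(t0["frame"][r,260:273,0].astype(int)-t0["frame"][r,260:273,2]))
```

```text
a cols 250..268
174 [ 81.  76.  75.  80.  86.  87.  88.  84. 101. 107.  89. 109. 106.  73.  50.  47.  70. 128.]
175 [113. 103.  82.  71.  75.  76.  86. 112. 143. 147. 137. 143. 121.  76.  54.  53.  88. 136.]
176 [137. 131. 110.  87.  79.  68.  70. 107. 137. 149. 154. 154. 142. 124. 107.  94. 123. 149.]
177 [136. 130. 114. 102.  96.  79.  62.  69.  92. 112. 123. 136. 148. 153. 146. 136. 146. 155.]
178 [129. 118. 107. 102. 103.  80.  58.  58.  67.  73.  79.  95. 114. 125. 135. 148. 155. 155.]
179 [122. 110. 102. 101. 101.  80.  58.  58.  65.  79.  85.  82.  82.  82.  95. 115. 134. 148.]
180 [113. 103. 101.  99. 101.  82.  61.  57.  56.  75.  94.  96.  95.  90.  82.  78.  91. 109.]
181 [106. 101. 100. 102. 101.  95.  72.  55.  54.  66.  88. 100. 102. 102.  97.  90.  85.  81.]
182 [103. 100. 101. 101. 102. 101.  81.  59.  51.  57.  74.  93. 101. 103. 101. 102. 101.  98.]
183 [ 93. 100. 101. 103. 102. 101.  95.  76.  58.  51.  61.  85.  98. 101. 102. 102. 102. 102.]
184 [ 74.  83.  93. 102. 103. 103. 102.  94.  70.  52.  54.  69.  92. 101. 102. 102. 101. 102.]
185 [ 60.  63.  74.  84.  94
[... 4385 characters left out ...]
-5 -7 -8 -6 -7]
174 [103. 101. 101.  90.  75.  78.  95.  94.  98. 100. 101.  99. 101.] [-9 -7 -8 -8 -2 -3  0 -2 -5 -7 -6 -7 -6]
175 [100. 103.  98.  91.  72.  74.  89.  96.  99. 101. 100. 100. 100.] [-9 -8 -6 -6 -4 -1 -3 -3 -7 -7 -7 -7 -7]
176 [101. 101.  98.  92.  77.  81.  90.  96.  99. 103. 102. 100. 100.] [-10  -7  -8  -6  -6  -5  -5  -5  -7  -8  -8  -7  -8]
177 [101. 102.  98.  91.  85.  90.  94. 100. 102. 100. 101. 100. 101.] [-6 -7 -8 -6 -7 -7 -8 -9 -7 -6 -8 -7 -7]
178 [101. 100.  99.  96.  96.  97. 100. 101. 100. 100. 101. 100. 101.] [-7 -6 -7 -8 -8 -7 -5 -7 -7 -8 -8 -7 -8]
179 [101. 101. 101.  99.  98.  99. 103. 100. 101.  99. 100. 100. 100.] [-6 -7 -7 -8 -7 -8 -8 -7 -8 -8 -8 -6 -7]
```

```bash
cat > stand.py <<'E'
from h import *
import pickle
from scipy.optimize import least_squares
np.set_printoptions(precision=2,suppress=True)
t,s,st=pickle.load(open("c3.pkl","rb"))
T=np.array([(214.5,167),(274.3,152.5),(280.5,184),(223.5,198)])-.5
S=np.array([(259,168),(315,189),(296.8,218),(241.3,195.3)])-.5
def F(v,tilt=np.pi/6): return (Rn.from_euler("z",v[2])*Rn.from_euler("y",-tilt)).as_matrix()
def perp(p,q,x):
    d=(q-p)/np.linalg.norm(q-p);return (x-p)@[-d[1],d[0]]
K=np.array([[50,95,0],[50,-95,0],[-50,-95,0],[-50,95,0]],float)
def res(v,cams="ts"):
    R=F(v);c=np.array([v[0],v[1],75.]);w=lambda X:c+(R@np.atleast_2d(X).T).T
    A=w([[0,55,0],[0,55,40]]);B=w([[0,-55,0],[0,-55,40]]);r=[]
    if "s" in cams:
        a=proj(s,A);b=proj(s,B)
        r+=[perp(*a,np.array(x)) for x in((257.65,181),(259.5,184))]+[perp(*b,np.array(x)) for x in((290.3,193),(292.3,197))]
        r+=list(b[1]-(288.85,190.1)); r+=list(.5*(proj(s,w(K))-S).ravel())
    if "t" in cams:
        a=proj(t,A);b=proj(t,B)
        r+=[a[:,0].mean()-230.6,b[:,0].mean()-265.4]; r+=list(.5*(proj(t,w(K))-T).ravel())
    return np.array(r)
for cm in("ts","s","t"):
    o=least_squares(res,[640,94,.23],args=(cm,));print(cm,o.x,o.fun)
E
python3 stand.py
```

```text
ts [639.22  95.37   0.23] [-0.45 -0.34 -0.13 -0.08 -0.1  -0.59  0.01 -0.41 -0.01 -0.43 -0.41  0.1
 -0.62 -0.36  0.12  0.34 -0.21  0.9   0.15  0.61  0.61 -0.14 -0.33  0.27]
s [637.4   92.8    0.24] [-0.16 -0.04 -0.07 -0.01  0.14  0.01 -0.04 -0.12  0.1  -0.17 -0.24  0.41
 -0.63 -0.01]
t [641.86  95.88   0.22] [-0.11  0.17 -0.26  0.34  0.15  0.3   0.49 -0.42 -0.5  -0.25]
```

```bash
cat > tgt.py <<'E'
from h import *
from rig import ctrl
import sys
C=np.array([639.2,95.4,75.]);YAW=.23;X0=-3.8;Y0=.35;Z0=15.1
def go(h,dx=0,dy=0):
    R=Rface(YAW);st=ctrl.sense();R0=show(st)
    p=C+R@[dy-X0,dx-Y0,-h-Z0]   # dx along face x, dy along face y
    rowto(st,p,R)
    o=R.T@(st["eef_pos"]-C); print("plate rel face: x %.1f y %.1f h %.1f"%(o[1]+Y0,o[0]+X0,-o[2]-Z0))
if __name__=="__main__": go(*[float(a) for a in sys.argv[1:]])
E
python3 tgt.py 44
```

```text
t 4.58 pos [583.9  87.9 179.6] z [ 0.491  0.114 -0.864] y [0.841 0.198 0.504] F [ 0.1 -0.  -2.8] g 0.152
rot [0.004 0.    0.002] shift cm [-0.14 -0.48  5.93] rows 1.4
plate rel face: x 4.6 y 1.5 h 103.3
```

Request:
{"fn": "move_arm", "kwargs": {
  "series": [
    [0.004, 0, 0.002, -0.1, -0.5, 2, 0],
    [0.004, 0, 0.002, -0.1, -0.5, 4, 0],
    [0.004, 0, 0.002, -0.1, -0.5, 5.7, 0],
    [0.004, 0, 0.002, -0.1, -0.5, 5.7, 0],
    [0.004, 0, 0.002, -0.1, -0.5, 5.7, 0]
  ]
}}

```text
time_s: 5.0
eef_pos: [607.6, 91.3, 127.9]
ee_rot: [0.161, 0.601, 0.756, 0.202]
force: [-0.8, -0.7, -1.6]
grip_width: 0.149
```

```bash
python3 tgt.py 44; python3 look.py 4; python3 cmp.py 4
```

```text
t 5.0 pos [607.6  91.3 127.9] z [ 0.487  0.113 -0.866] y [0.844 0.196 0.5  ] F [-0.8 -0.7 -1.6] g 0.149
rot [-0.001  0.001 -0.002] shift cm [0.06 0.07 0.26] rows 0.1
plate rel face: x -0.7 y -0.6 h 46.6
t 5.1 pos [608.   91.6 129.2] z [ 0.5  0.1 -0.9] y [0.8 0.2 0.5] F [ 0.1  0.4 -2.1] g 0.151
a_top [600.39 139.93 123.04] top [231.76 185.74] side [254.67 173.75]
a_bot [604.3  140.83 116.12] top [231.72 184.87] side [255.62 175.41]
b_top [625.28  32.78 123.12] top [267.65 176.79] side [288.04 186.63]
b_bot [629.19  33.69 116.19] top [267.42 175.98] side [288.85 188.3 ]
c1 [656.77  19.58 139.18] top [271.76 165.17] side [300.76 179.38]
c2 [602.85   7.03 107.08] top [276.52 184.99] side [288.01 199.02]
c3 [622.83 165.69 139.08] top [222.35 177.44] side [255.23 162.51]
c4 [568.9  153.14 106.97] top [228.01 197.12] side [242.52 180.71]
```

View pics/s4.png

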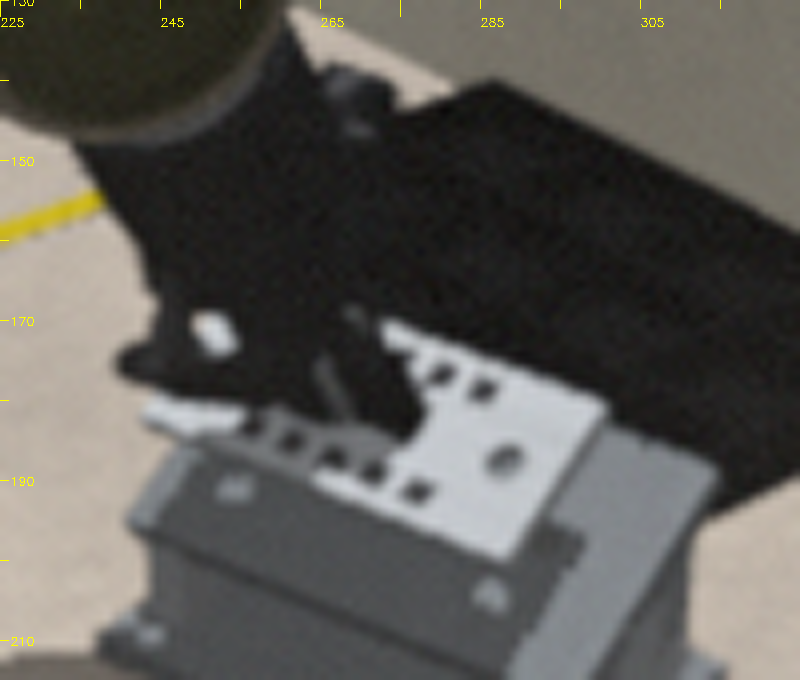

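View pics/t4.png

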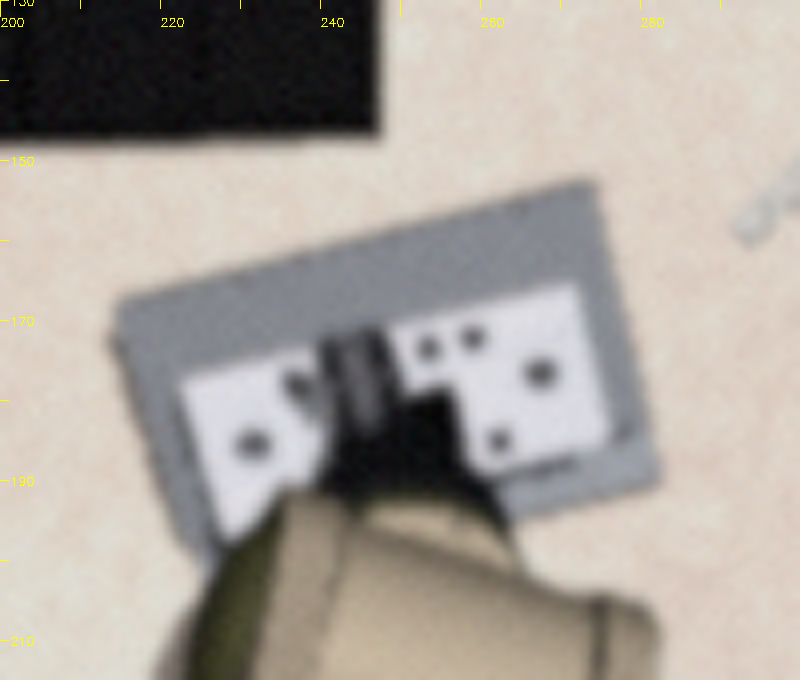

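```bash
cat >> stand.py <<'E'
if __name__=="__main__":
  t,s,st=pickle.load(open("c4.pkl","rb"))
  def blob(c,x,y,r=4):
    g=c["frame"].mean(2)[y-r:y+r+1,x-r:x+r+1];w=np.clip(np.percentile(g,75)*.8-g,0,None);Y,X=np.mgrid[y-r:y+r+1,x-r:x+r+1]
    return np.array([(w*X).sum()/w.sum(),(w*Y).sum()/w.sum()])
  print("obs",blob(t,231,185),blob(t,267,176),blob(s,288,187))
  for n,v in(("s",[637.4,92.8,.24]),("t",[641.86,95.88,.22]),("ts",[639.2,95.4,.23])):
    R=F(v);c=np.array([v[0],v[1],75.])
    for h in(49,53): print(n,h,"top a,b",proj(t,[c+R@[0,55,h],c+R@[0,-55,h]]).ravel(),"side a,b",proj(s,[c+R@[0,55,h],c+R@[0,-55,h]]).ravel())
E
python3 stand.py; python3 tgt.py 44
```

```text
ts [639.22  95.37   0.23] [-0.45 -0.34 -0.13 -0.08 -0.1  -0.59  0.01 -0.41 -0.01 -0.43 -0.41  0.1
 -0.62 -0.36  0.12  0.34 -0.21  0.9   0.15  0.61  0.61 -0.14 -0.33  0.27]
s [637.4   92.8    0.24] [-0.16 -0.04 -0.07 -0.01  0.14  0.01 -0.04 -0.12  0.1  -0.17 -0.24  0.41
 -0.63 -0.01]
t [641.86  95.88   0.22] [-0.11  0.17 -0.26  0.34  0.15  0.3   0.49 -0.42 -0.5  -0.25]
obs [231.33 185.14] [267.18 176.2 ] [287.61 186.94]
s 49 top a,b [231.82 186.03 267.46 176.72] side a,b [254.62 175.48 288.18 188.23]
s 53 top a,b [231.84 186.46 267.58 177.12] side a,b [254.15 174.65 287.78 187.39]
t 49 top a,b [230.54 184.27 266.34 175.67] side a,b [255.33 174.32 288.27 187.3 ]
t 53 top a,b [230.55 184.7  266.45 176.07] side a,b [254.85 173.49 287.86 186.46]
ts 49 top a,b [230.82 185.3  266.55 176.34] side a,b [254.61 174.8  287.83 187.65]
ts 53 top a,b [230.84 185.73 266.67 176.75] side a,b [254.13 173.97 287.42 186.82]
t 5.1 pos [608.   91.6 129.2] z [ 0.489  0.113 -0.865] y [0.843 0.196 0.502] F [ 0.1  0.4 -2.1] g 0.151
rot [ 0.002  0.001 -0.001] shift cm [ 0.04 -0.04  0.35] rows 0.1
plate rel face: x 0.4 y -0.4 h 47.5
```

Request:
{"fn": "move_arm", "kwargs": {
  "series": [
    [0.002, 0, 0, 0.1, 0.03, 0.4, 0],
    [0.002, 0, 0, 0.1, 0.03, 0.8, 0],
    [0.002, 0, 0, 0.1, 0.03, 1.1, 0],
    [0.002, 0, 0, 0.1, 0.03, 1.1, 0]
  ]
}}

```text
time_s: 5.43
eef_pos: [613.3, 93.9, 119.4]
ee_rot: [0.161, 0.601, 0.757, 0.202]
force: [0.1, 0.3, -2.0]
grip_width: 0.15
```

```bash
python3 tgt.py 30; python3 look.py 5
```

```text
t 5.43 pos [613.3  93.9 119.4] z [ 0.486  0.113 -0.866] y [0.844 0.196 0.499] F [ 0.1  0.3 -2. ] g 0.15
rot [-0.001  0.001 -0.001] shift cm [-0.07 -0.04  0.61] rows 0.1
plate rel face: x 0.4 y 0.7 h 36.1
t 5.53 pos [613.3  94.  119.7] z [ 0.5  0.1 -0.9] y [0.8 0.2 0.5] F [-0.2  0.3 -2.9] g 0.145
```

View pics/s5.png

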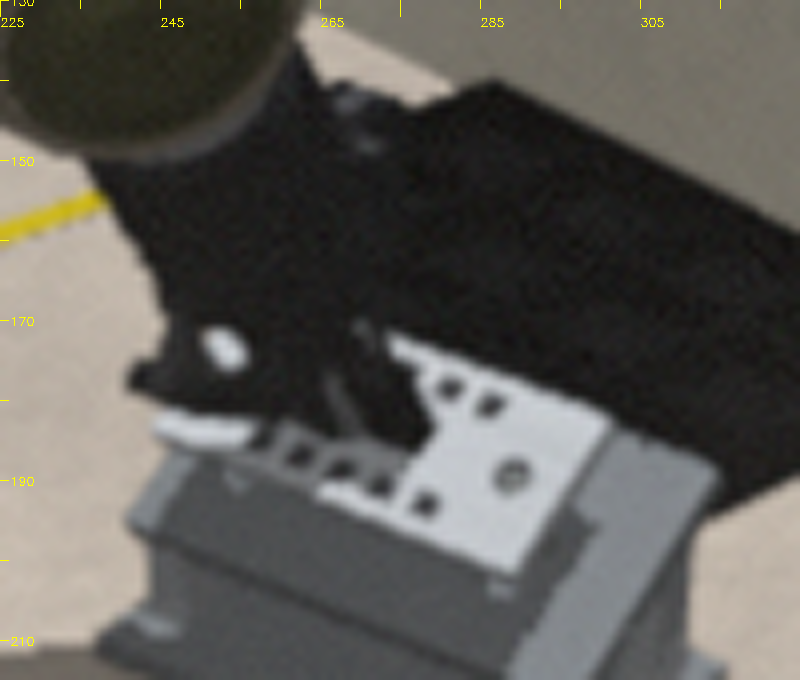

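View pics/t5.png

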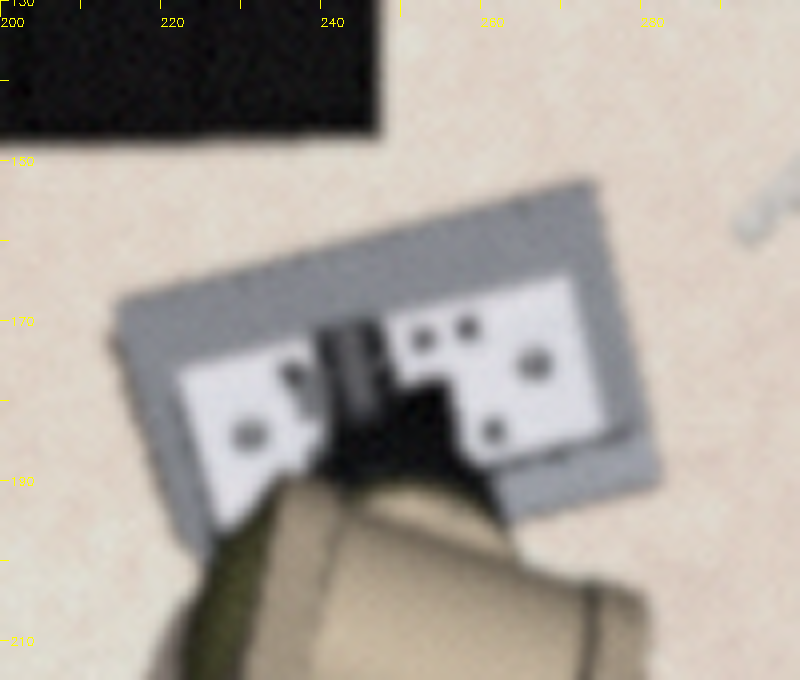

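The side view shows the lit tip of pin b centred in its hole at about (288.5,189). The top view shows both tips in their holes, at (230.5,184.5) and (266.5,175.5). There's no contact force, so I'm continuing down the pins.

Request:
{"fn": "move_arm", "kwargs": {
  "series": [
    [0, 0, 0, 0, 0, 0.3, 0],
    [0, 0, 0, 0, 0, 0.6, 0],
    [0, 0, 0, 0, 0, 0.9, 0],
    [0, 0, 0, 0, 0, 1.2, 0],
    [0, 0, 0, 0, 0, 1.2, 0]
  ]
}}

```text
time_s: 5.95
eef_pos: [619.1, 95.4, 108.5]
ee_rot: [0.161, 0.601, 0.757, 0.202]
force: [-0.6, 0.3, -2.4]
grip_width: 0.148
```

```bash
python3 tgt.py 10; python3 look.py 6
```

```text
t 5.95 pos [619.1  95.4 108.5] z [ 0.486  0.113 -0.867] y [0.844 0.196 0.499] F [-0.6  0.3 -2.4] g 0.148
rot [-0.001  0.001 -0.001] shift cm [-0.07 -0.02  1.37] rows 0.3
plate rel face: x 0.2 y 0.7 h 23.7
t 6.05 pos [619.1  95.3 109.1] z [ 0.5  0.1 -0.9] y [0.8 0.2 0.5] F [ 0.1  0.3 -3.1] g 0.152
```

View pics/s6.png

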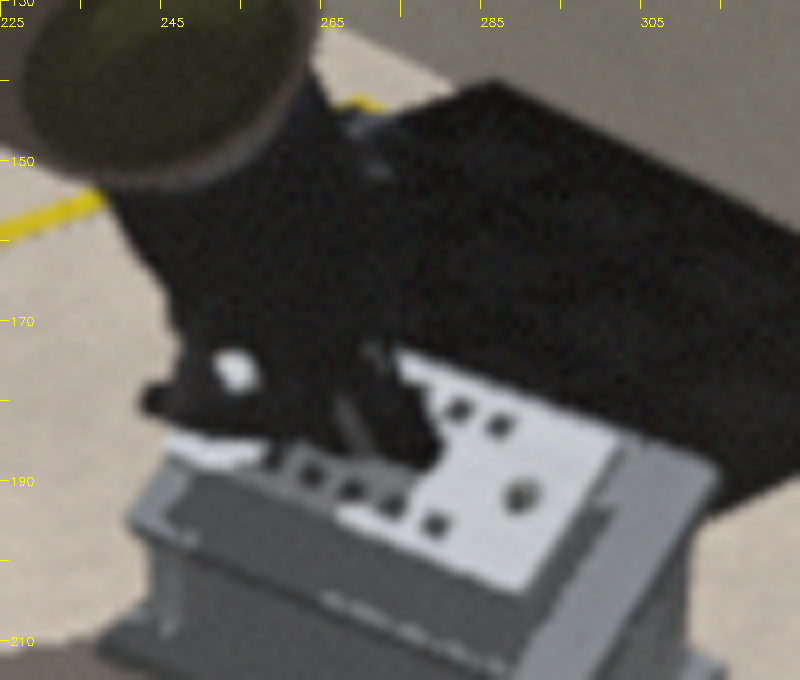

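View pics/t6.png

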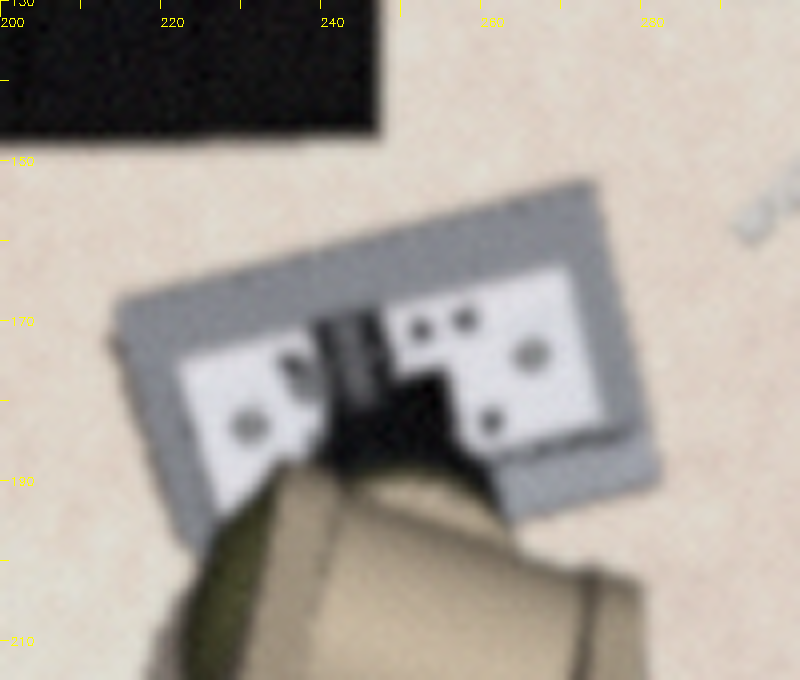

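Request:
{"fn": "move_arm", "kwargs": {
  "series": [
    [0, 0, 0, 0, 0, 0.4, 0],
    [0, 0, 0, 0, 0, 0.8, 0],
    [0, 0, 0, 0, 0, 1.2, 0],
    [0, 0, 0, 0, 0, 1.6, 0],
    [0, 0, 0, 0, 0, 1.8, 0]
  ]
}}

```text
time_s: 6.47
eef_pos: [627.9, 97.4, 92.8]
ee_rot: [0.161, 0.601, 0.757, 0.202]
force: [0.2, 0.6, -2.2]
grip_width: 0.152
```

```bash
python3 tgt.py 0
```

```text
t 6.47 pos [627.9  97.4  92.8] z [ 0.486  0.113 -0.867] y [0.844 0.196 0.499] F [ 0.2  0.6 -2.2] g 0.152
rot [-0.001  0.001 -0.001] shift cm [-0.07 -0.01  0.55] rows 0.1
plate rel face: x 0.1 y 0.7 h 5.5
```

Request:
{"fn": "move_arm", "kwargs": {
  "series": [
    [0, 0, 0, 0, 0, 0.15, 0],
    [0, 0, 0, 0, 0, 0.3, 0],
    [0, 0, 0, 0, 0, 0.4, 0],
    [0, 0, 0, 0, 0, 0.4, 0]
  ]
}}

```text
time_s: 6.8
eef_pos: [629.9, 97.9, 89.2]
ee_rot: [0.161, 0.601, 0.757, 0.202]
force: [0.4, -0.3, -2.2]
grip_width: 0.149
```

```bash
python3 tgt.py 0
```

```text
t 6.8 pos [629.9  97.9  89.2] z [ 0.486  0.113 -0.867] y [0.844 0.197 0.499] F [ 0.4 -0.3 -2.2] g 0.149
rot [-0.002  0.001 -0.001] shift cm [-0.07 -0.01  0.14] rows 0.0
plate rel face: x 0.1 y 0.7 h 1.4
```

Request:
{"fn": "move_arm", "kwargs": {
  "series": [
    [0, 0, 0, 0, 0, 0.07, 0],
    [0, 0, 0, 0, 0, 0.14, 0],
    [0, 0, 0, 0, 0, 0.2, 0],
    [0, 0, 0, 0, 0, 0.2, 0]
  ]
}}

```text
time_s: 7.13
eef_pos: [630.8, 97.9, 88.0]
ee_rot: [0.161, 0.601, 0.757, 0.202]
force: [-7.4, -4.3, 4.6]
grip_width: 0.147
```

```bash
python3 tgt.py 0
```

```text
t 7.13 pos [630.8  97.9  88. ] z [ 0.486  0.113 -0.867] y [0.844 0.197 0.499] F [-7.4 -4.3  4.6] g 0.147
rot [-0.001  0.001 -0.001] shift cm [-0.05 -0.02  0.  ] rows 0.0
plate rel face: x 0.2 y 0.5 h 0.0
```

Request:
{"fn": "move_arm", "kwargs": {
  "series": [
    [0, 0, 0, 0, 0, -0.02, 0.2],
    [0, 0, 0, 0, 0, -0.02, 0.3],
    [0, 0, 0, 0, 0, -0.02, 0.45],
    [0, 0, 0, 0, 0, -0.02, 0.5],
    [0, 0, 0, 0, 0, -0.02, 0.5]
  ]
}}

```text
time_s: 7.55
eef_pos: [630.8, 97.9, 88.3]
ee_rot: [0.161, 0.601, 0.757, 0.202]
force: [0.8, -0.2, -0.2]
grip_width: 0.502
```

Request:
{"fn": "move_arm", "kwargs": {
  "series": [
    [0, 0, 0, 0, 0, -2, 0.5],
    [0, 0, 0, 0, 0, -5, 0.5],
    [0, 0, 0, 0, 0, -9, 0.5],
    [0, 0, 0, 0, 0, -13, 0.5],
    [0, 0, 0, 0, 0, -15, 0.5]
  ]
}}

```text
time_s: 7.97
eef_pos: [557.3, 80.7, 222.3]
ee_rot: [0.163, 0.6, 0.756, 0.203]
force: [0.4, -0.2, 1.1]
grip_width: 0.501
```

```bash
python3 look.py 7
python3 - <<'E'
from h import *
import pickle
t,s,st=pickle.load(open("c7.pkl","rb"))
crop(t,"t7c.png",160,220,60,60,8,2);crop(s,"s7c.png",140,170,60,60,8,2)
E
```

```text
t 8.07 pos [558.2  80.7 222.1] z [ 0.5  0.1 -0.9] y [0.8 0.2 0.5] F [ 0.6  0.1 -0.7] g 0.501
```

View pics/s7.png

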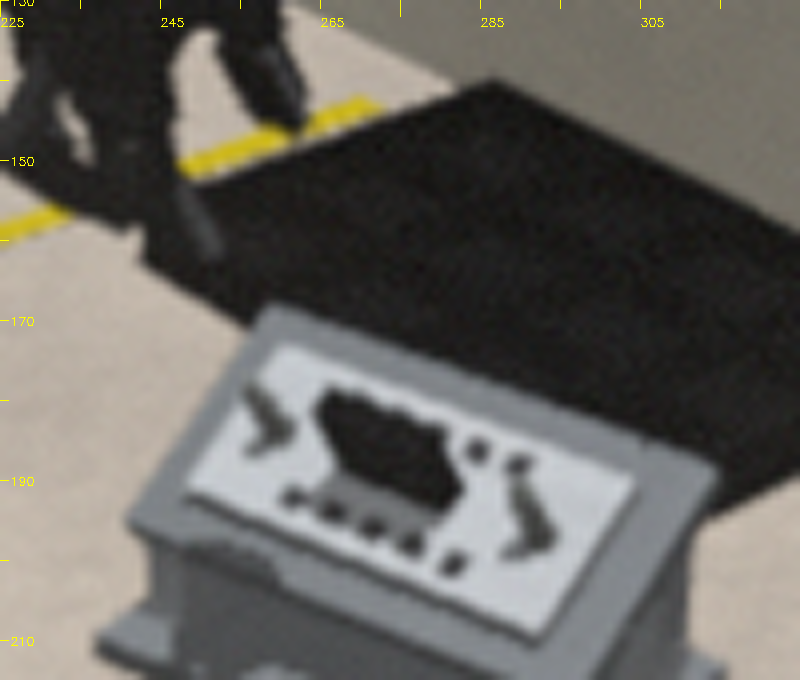

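View pics/t7.png

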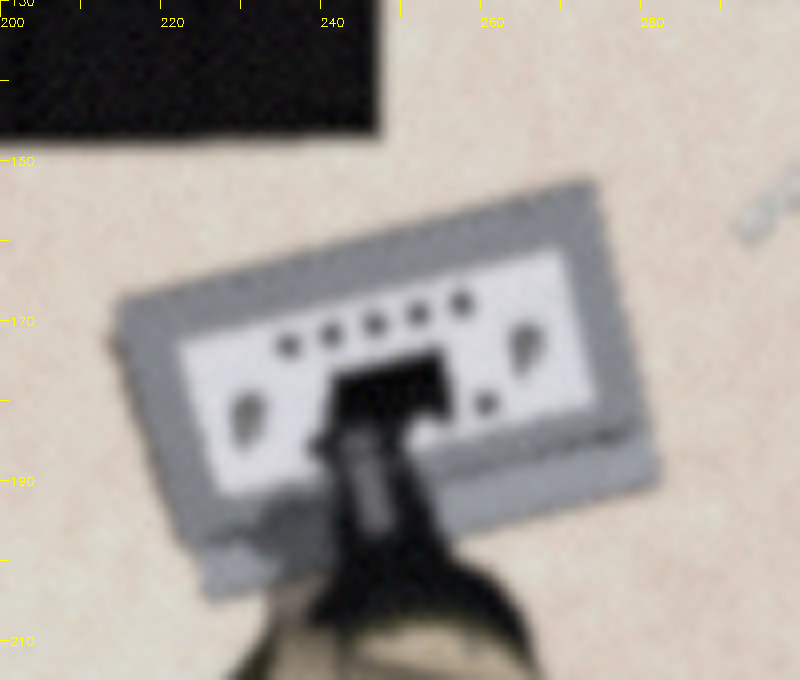

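View pics/t7c.png

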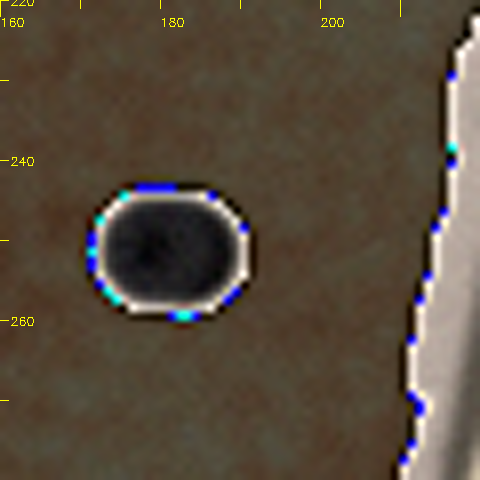

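View pics/s7c.png

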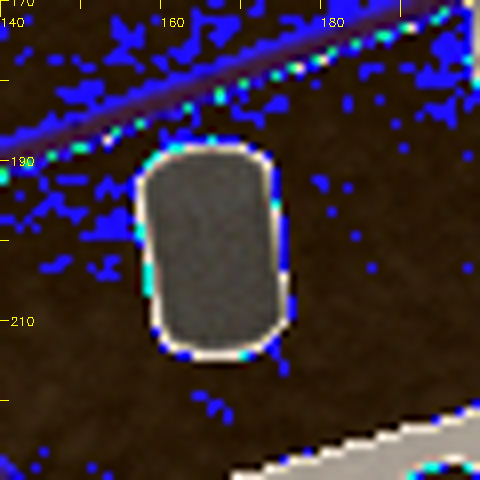

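```bash
cat > col.py <<'E'
from h import *
import pickle,sys
np.set_printoptions(precision=1,suppress=True)
t,s,st=pickle.load(open("c7.pkl","rb"))
def cen(c,x,y,w,h):
    m=(c["frame"][y:y+h,x:x+w].max(2)<65).astype(np.uint8)
    n,l,stt,ce=cv2.connectedComponentsWithStats(m)
    i=1+stt[1:,4].argmax();print(stt[i]+[x,y,0,0,0]);return stt[i,:2]+np.array([x,y])+(stt[i,2:4]-1)/2, ce[i]+[x,y]
a=cen(t,165,235,30,30);b=cen(s,152,182,30,36);print(a,b)
for k in(0,1): print("tri",tri(t,[a[k]],s,[b[k]]),"top z30",onz(t,[a[k]],30),"side z30",onz(s,[b[k]],30))
E
python3 col.py
```

```text
[173 245  17  13 188]
[158 189  17  25 351]
(array([181., 251.]), array([180.8, 251. ])) (array([166., 201.]), array([166.3, 200.7]))
tri [[413.3 310.5  27.1   2.6]] top z30 [[414.3 309.2  30. ]] side z30 [[410.2 307.   30. ]]
tri [[413.6 310.6  27.8   1.5]] top z30 [[414.2 309.7  30. ]] side z30 [[411.5 307.8  30. ]]
```

```bash
cat > to.py <<'E'
from h import *
from rig import ctrl
import sys
x,y,z,psi=[float(a) for a in sys.argv[1:5]]
st=ctrl.sense();show(st);rowto(st,[x,y,z],Rdown(psi))
E
python3 to.py 412.8 309 150 .23
```

```text
t 8.07 pos [558.2  80.7 222.1] z [ 0.492  0.112 -0.863] y [0.841 0.197 0.504] F [ 0.6  0.1 -0.7] g 0.501
rot [ 0.529  0.003 -0.001] shift cm [ 25.55 -11.37   1.62] rows 6.7
```

Request:
{"fn": "move_arm", "kwargs": {
  "series": [
    [0.529, 0.003, 0, 25.5, -11.4, 1.6, 0.9],
    [0.529, 0.003, 0, 25.5, -11.4, 1.6, 0.9],
    [0.529, 0.003, 0, 25.5, -11.4, 1.6, 0.9],
    [0.529, 0.003, 0, 25.5, -11.4, 1.6, 0.9],
    [0.529, 0.003, 0, 25.5, -11.4, 1.6, 0.9]
  ]
}}

```text
time_s: 8.48
eef_pos: [450.4, 251.4, 166.1]
ee_rot: [-0.002, 0.622, 0.783, -0.003]
force: [1.2, 1.2, 0.5]
grip_width: 0.9
```

```bash
python3 to.py 412.8 309 110 .23
```

```text
t 8.48 pos [450.4 251.4 166.1] z [-0.006 -0.003 -1.   ] y [ 0.974  0.227 -0.006] F [1.2 1.2 0.5] g 0.9
rot [-0.006  0.001 -0.001] shift cm [ 6.47 -2.32  5.62] rows 2.1
```

Request:
{"fn": "move_arm", "kwargs": {
  "series": [
    [-0.006, 0, 0, 6.5, -2.3, 5.6, 0.9],
    [-0.006, 0, 0, 6.5, -2.3, 5.6, 0.9],
    [-0.006, 0, 0, 6.5, -2.3, 5.6, 0.9],
    [-0.006, 0, 0, 6.5, -2.3, 5.6, 0.9],
    [-0.006, 0, 0, 6.5, -2.3, 5.6, 0.9]
  ]
}}

```text
time_s: 8.9
eef_pos: [413.4, 309.3, 109.8]
ee_rot: [0.0, 0.621, 0.783, -0.001]
force: [-0.0, 0.4, 0.4]
grip_width: 0.904
```

```bash
python3 to.py 412.8 309 20 .23
python3 - <<'E'
from h import *
from rig import capture
s=capture("side");t=capture("top")
crop(s,"s8.png",120,140,90,85,7);crop(t,"t8.png",150,200,80,80,7)
E
```

```text
t 8.9 pos [413.4 309.3 109.8] z [-0.    -0.002 -1.   ] y [ 0.974  0.228 -0.001] F [-0.   0.4  0.4] g 0.904
rot [-0.001  0.001 -0.   ] shift cm [ 0.   -0.06  8.98] rows 2.2
```

View pics/s8.png

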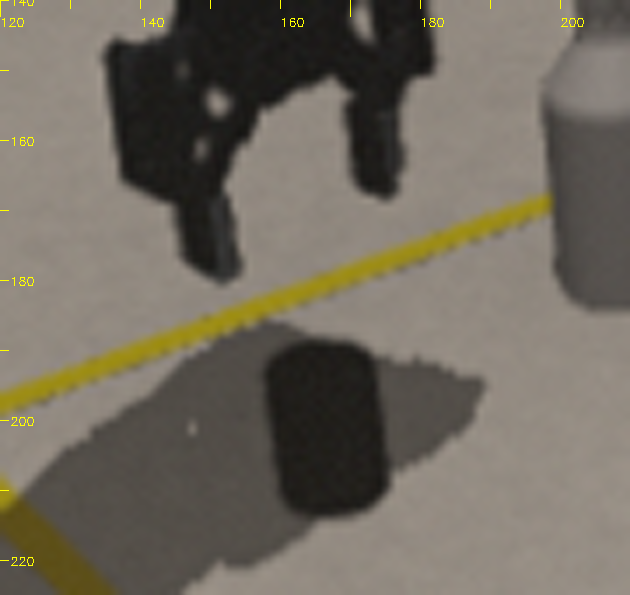

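The collar's silhouette spans (157–175, 189–213). The open fingers stand above it and straddle it. Next I descend and grip.

Request:
{"fn": "move_arm", "kwargs": {
  "series": [
    [0, 0, 0, 0, -0.05, 3, 0.9],
    [0, 0, 0, 0, -0.05, 6, 0.9],
    [0, 0, 0, 0, -0.05, 8.8, 0.9],
    [0, 0, 0, 0, -0.05, 9, 0.9],
    [0, 0, 0, 0, -0.05, 9, 0.9]
  ]
}}

```text
time_s: 9.42
eef_pos: [414.5, 307.8, 21.0]
ee_rot: [0.001, 0.623, 0.782, -0.0]
force: [0.7, -0.3, 0.5]
grip_width: 0.901
```

Request:
{"fn": "move_arm", "kwargs": {
  "series": [
    [0, 0, 0, 0, 0, 0, 0.4],
    [0, 0, 0, 0, 0, 0, 0.4],
    [0, 0, 0, 0, 0, 0, 0.4],
    [0, 0, 0, 0, 0, 0, 0.4],
    [0, 0, 0, 0, 0, 0, 0.4]
  ],
  "grip_force": 40
}}

```text
time_s: 9.83
eef_pos: [415.5, 308.0, 23.0]
ee_rot: [0.001, 0.623, 0.782, 0.001]
force: [-1.4, -2.1, 7.5]
grip_width: 0.525
```

```bash
python3 to.py 412.8 309 20 .23
python3 - <<'E'
from h import *
from rig import capture
s=capture("side");t=capture("top")
crop(s,"s9.png",120,140,90,85,7,1.5);crop(t,"t9.png",150,200,80,80,7,1.5)
E
```

```text
t 9.83 pos [415.5 308.   23. ] z [ 0.004 -0.    -1.   ] y [0.974 0.225 0.004] F [-1.4 -2.1  7.5] g 0.525
rot [ 0.003  0.001 -0.004] shift cm [ 0.16 -0.25  0.3 ] rows 0.1
```

View pics/s9.png

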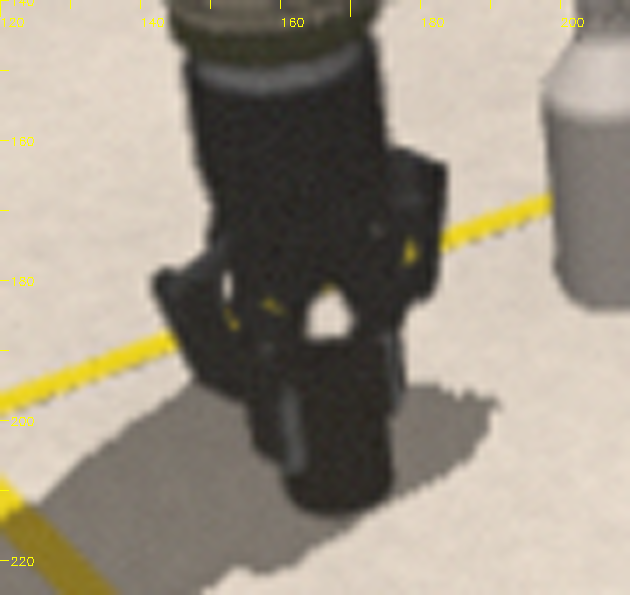

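Request:
{"fn": "move_arm", "kwargs": {
  "series": [
    [0, 0, 0, 0, 0, -3, 0.4],
    [0, 0, 0, 0, 0, -7, 0.4],
    [0, 0, 0, 0, 0, -11, 0.4],
    [0, 0, 0, 0, 0, -15, 0.4],
    [0, 0, 0, 0, 0, -19, 0.4]
  ],
  "grip_force": 60
}}

```text
time_s: 10.35
eef_pos: [414.5, 307.9, 216.3]
ee_rot: [0.002, 0.623, 0.782, 0.002]
force: [1.8, -0.6, -1.8]
grip_width: 0.523
```

```bash
cat > tgc.py <<'E'
from h import *
from rig import ctrl
import sys
C=np.array([639.2,95.4,75.]);YAW=.23;XO=1.0;Z0=23.0
def go(h,dx=0.2,dy=0.5):
    R=Rface(YAW);st=ctrl.sense();R0=show(st)
    p=C+R@[dy-55-XO,dx,-h-Z0]
    rowto(st,p,R)
    o=R.T@(st["eef_pos"]-C); print("collar rel pin b nominal: x %.1f y %.1f h %.1f"%(o[1],o[0]+XO+55,-o[2]-Z0))
if __name__=="__main__": go(*[float(a) for a in sys.argv[1:]])
E
python3 tgc.py 100
```

```text
t 10.35 pos [414.5 307.9 216.3] z [ 0.005  0.001 -1.   ] y [0.974 0.225 0.005] F [ 1.8 -0.6 -1.8] g 0.523
rot [-0.518  0.002 -0.003] shift cm [-31.32  10.99   3.55] rows 8.0
collar rel pin b nominal: x -76.9 y 314.1 h 184.5
```

Request:
{"fn": "move_arm", "kwargs": {
  "series": [
    [-0.518, 0, 0, -31.3, 11, 1.5, 0.4],
    [-0.518, 0, 0, -31.3, 11, 1.5, 0.4],
    [-0.518, 0, 0, -31.3, 11, 1.5, 0.4],
    [-0.518, 0, 0, -31.3, 11, 1.5, 0.4],
    [-0.518, 0, 0, -31.3, 11, 1.5, 0.4]
  ]
}}

```text
time_s: 10.77
eef_pos: [524.1, 130.3, 206.0]
ee_rot: [0.164, 0.601, 0.756, 0.203]
force: [0.5, 1.2, -1.9]
grip_width: 0.524
```

```bash
python3 tgc.py 75
```

```text
t 10.77 pos [524.1 130.3 206. ] z [ 0.492  0.111 -0.864] y [0.841 0.195 0.504] F [ 0.5  1.2 -1.9] g 0.524
rot [ 0.005  0.004 -0.002] shift cm [-11.54   2.48   6.81] rows 3.3
collar rel pin b nominal: x -24.7 y 116.2 h 142.5
```

Request:
{"fn": "move_arm", "kwargs": {
  "series": [
    [0.005, 0.004, 0, -11.5, 2.5, 2, 0.4],
    [0.005, 0.004, 0, -11.5, 2.5, 4, 0.4],
    [0.005, 0.004, 0, -11.5, 2.5, 6, 0.4],
    [0.005, 0.004, 0, -11.5, 2.5, 6.8, 0.4],
    [0.005, 0.004, 0, -11.5, 2.5, 6.8, 0.4]
  ]
}}

```text
time_s: 11.18
eef_pos: [604.9, 28.4, 158.1]
ee_rot: [0.16, 0.602, 0.756, 0.202]
force: [0.5, -0.3, -2.0]
grip_width: 0.526
```

```bash
python3 tgc.py 60;python3 look.py 10
```

```text
t 11.18 pos [604.9  28.4 158.1] z [ 0.484  0.113 -0.868] y [0.846 0.193 0.497] F [ 0.5 -0.3 -2. ] g 0.526
rot [-0.003  0.001 -0.005] shift cm [0.19 0.08 1.33] rows 0.3
collar rel pin b nominal: x -0.6 y -1.4 h 73.3
t 11.28 pos [604.1  30.7 160.6] z [ 0.5  0.1 -0.9] y [0.8 0.2 0.5] F [-0.8 -0.8 -1.6] g 0.52
```

View pics/s10.png

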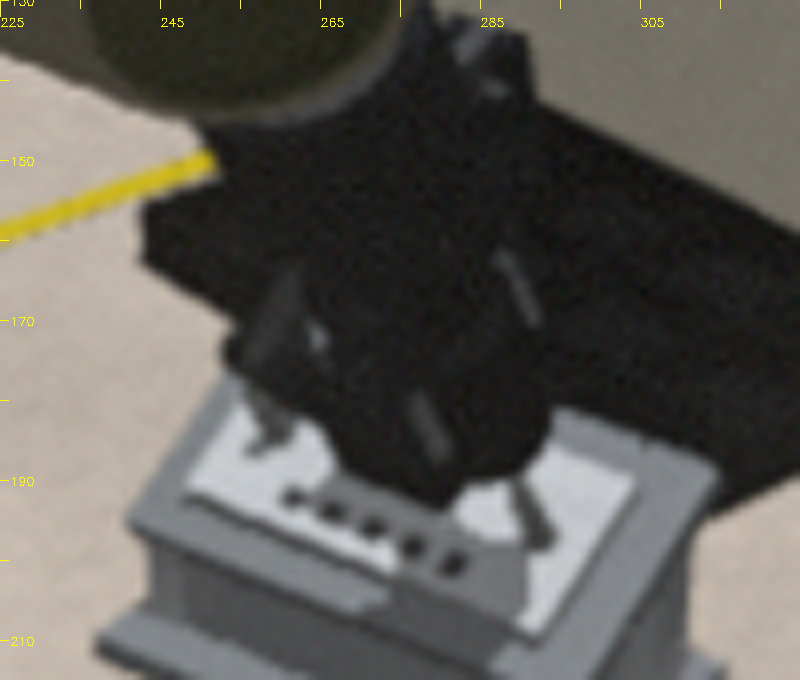

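View pics/t10.png

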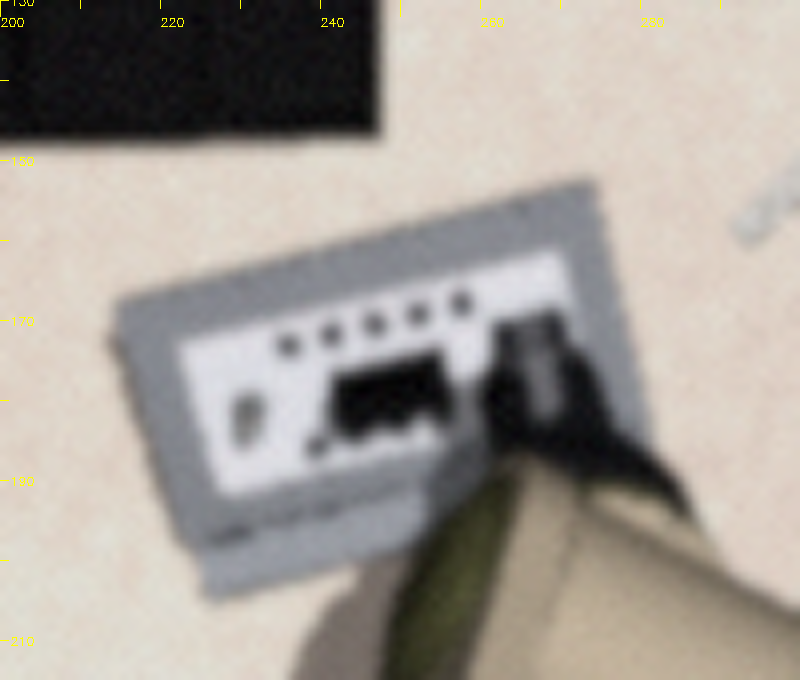

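```bash
cat > ov.py <<'E'
from h import *
from rig import ctrl,capture
import pickle,sys
n=sys.argv[1]; xo=float(sys.argv[2])
s=capture("side");t=capture("top");st=ctrl.sense();show(st);pickle.dump((t,s,st),open(f"c{n}.pkl","wb"))
q=st["ee_rot"];R=Rn.from_quat([q[1],q[2],q[3],q[0]]).as_matrix();p=st["eef_pos"]
th=np.linspace(0,2*np.pi,73)
for nm,c,(x,y,w,h) in(("s",s,(255,145,60,60)),("t",t,(240,150,60,50))):
    k=12;f=c["frame"][y:y+h,x:x+w,::-1].astype(float);f=np.clip(f*1.6,0,255).astype(np.uint8)
    im=cv2.resize(f,None,fx=k,fy=k,interpolation=cv2.INTER_LINEAR)
    for z,col in((23,(0,0,255)),(-37,(0,160,0))):
        P=np.array([p+R@[xo+23*np.cos(a),23*np.sin(a),z] for a in th]);u=proj(c,P)
        cv2.polylines(im,[np.round((u-[x,y]+.5)*k).astype(int)],False,col,1)
    for i in range(0,w,10): cv2.putText(im,str(x+i),(i*k,10),0,.4,(0,255,255),1)
    for j in range(0,h,10): cv2.putText(im,str(y+j),(0,j*k+4),0,.4,(0,255,255),1)
    cv2.imwrite(f"pics/ov{nm}{n}.png",im[:600])
E
python3 ov.py 11 1.0
```

```text
t 11.38 pos [604.1  31.5 161.6] z [ 0.488  0.114 -0.865] y [0.843 0.197 0.501] F [-0.1 -0.1 -0.9] g 0.521
```

View pics/ovs11.png

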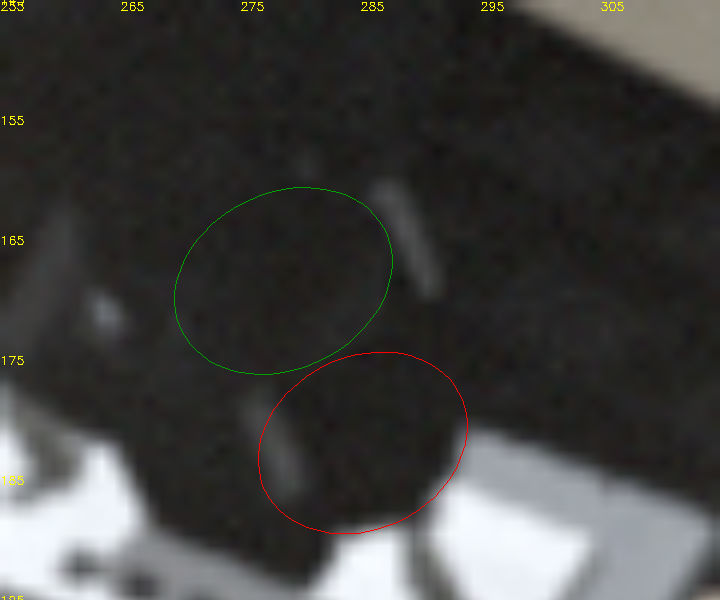

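View pics/ovt11.png

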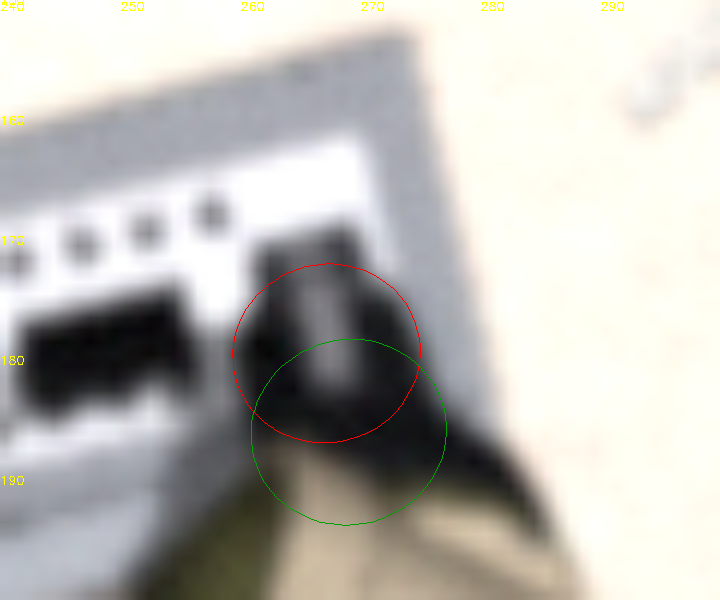

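```bash
python3 tgc.py 45
```

```text
t 11.38 pos [604.1  31.5 161.6] z [ 0.488  0.114 -0.865] y [0.843 0.197 0.501] F [-0.1 -0.1 -0.9] g 0.521
rot [ 0.001  0.    -0.   ] shift cm [-0.13 -0.09  3.14] rows 0.8
collar rel pin b nominal: x 1.1 y 1.8 h 76.4
```

Request:
{"fn": "move_arm", "kwargs": {
  "series": [
    [0, 0, 0, -0.07, -0.05, 1, 0.4],
    [0, 0, 0, -0.07, -0.05, 2, 0.4],
    [0, 0, 0, -0.07, -0.05, 3, 0.4],
    [0, 0, 0, -0.07, -0.05, 3.2, 0.4],
    [0, 0, 0, -0.07, -0.05, 3.2, 0.4]
  ]
}}

```text
time_s: 11.8
eef_pos: [619.3, 34.8, 132.4]
ee_rot: [0.16, 0.6, 0.757, 0.203]
force: [-0.0, 0.1, -1.2]
grip_width: 0.527
```

```bash
python3 tgc.py 34; python3 ov.py 12 1.0;python3 tgc.py 34
```

```text
t 11.8 pos [619.3  34.8 132.4] z [ 0.486  0.115 -0.866] y [0.844 0.197 0.499] F [-0.   0.1 -1.2] g 0.527
rot [-0.001 -0.001 -0.   ] shift cm [-0.1   0.03  0.93] rows 0.2
collar rel pin b nominal: x -0.1 y 1.5 h 43.3
t 11.9 pos [619.4  34.5 133.5] z [ 0.487  0.114 -0.866] y [0.843 0.197 0.501] F [-0.2 -0.4 -0.8] g 0.523
t 11.9 pos [619.4  34.5 133.5] z [ 0.487  0.114 -0.866] y [0.843 0.197 0.501] F [-0.2 -0.4 -0.8] g 0.523
rot [ 0.001 -0.    -0.   ] shift cm [-0.07 -0.03  1.02] rows 0.2
collar rel pin b nominal: x 0.5 y 1.2 h 44.2
```

View pics/ovs12.png

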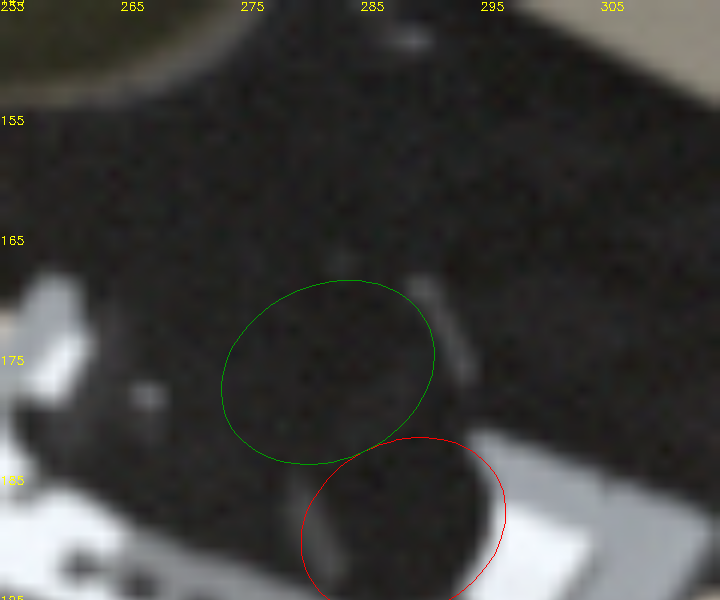

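View pics/ovt12.png

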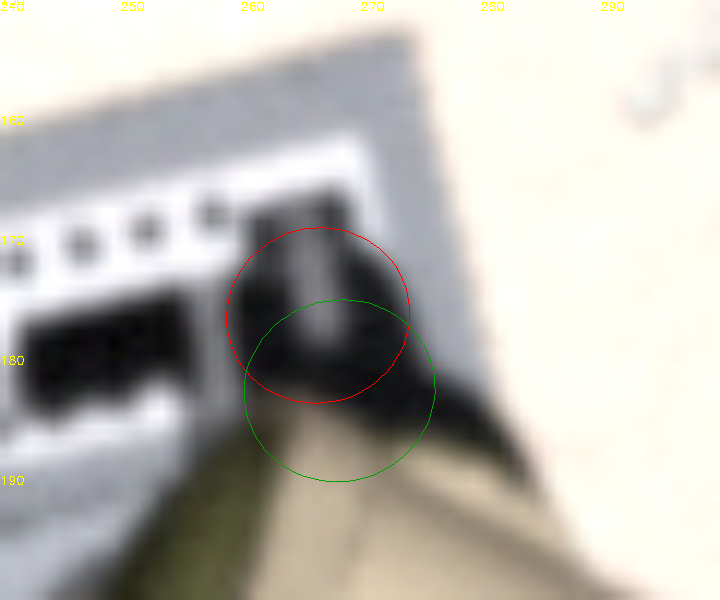

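```bash
sed -i 's/(255,145,60,60)/(265,160,50,50)/' ov.py; python3 ov.py 13 1.0;python3 tgc.py 34
```

```text
t 12.0 pos [619.5  34.3 133.9] z [ 0.488  0.114 -0.865] y [0.843 0.197 0.501] F [ 1.   0.4 -1.2] g 0.524
t 12.0 pos [619.5  34.3 133.9] z [ 0.488  0.114 -0.865] y [0.843 0.197 0.501] F [ 1.   0.4 -1.2] g 0.524
rot [ 0.001  0.    -0.   ] shift cm [-0.05 -0.06  1.06] rows 0.3
collar rel pin b nominal: x 0.8 y 1.0 h 44.6
```

View pics/ovs13.png

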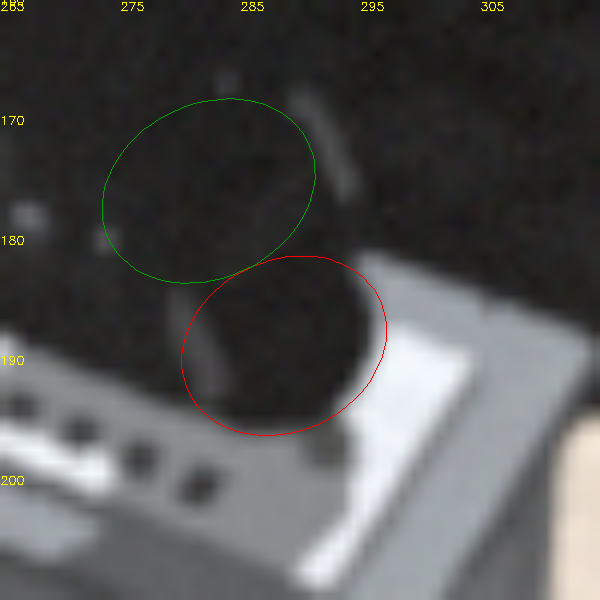

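Request:
{"fn": "move_arm", "kwargs": {
  "series": [
    [0, 0, 0, -0.03, -0.03, 0.4, 0.4],
    [0, 0, 0, -0.03, -0.03, 0.8, 0.4],
    [0, 0, 0, -0.03, -0.03, 1.2, 0.4],
    [0, 0, 0, -0.03, -0.03, 1.2, 0.4]
  ]
}}

```text
time_s: 12.33
eef_pos: [625.1, 35.4, 122.5]
ee_rot: [0.161, 0.6, 0.757, 0.203]
force: [0.8, 0.3, -1.5]
grip_width: 0.524
```

```bash
python3 ov.py 14 1.0;python3 tgc.py 20
```

```text
t 12.43 pos [625.1  35.4 123.1] z [ 0.488  0.114 -0.866] y [0.843 0.197 0.501] F [-0.5 -0.9 -1.4] g 0.52
t 12.43 pos [625.1  35.4 123.1] z [ 0.488  0.114 -0.866] y [0.843 0.197 0.501] F [-0.5 -0.9 -1.4] g 0.52
rot [ 0.001  0.    -0.   ] shift cm [-0.03 -0.01  1.23] rows 0.3
collar rel pin b nominal: x 0.3 y 0.8 h 32.3
```

View pics/ovs14.png

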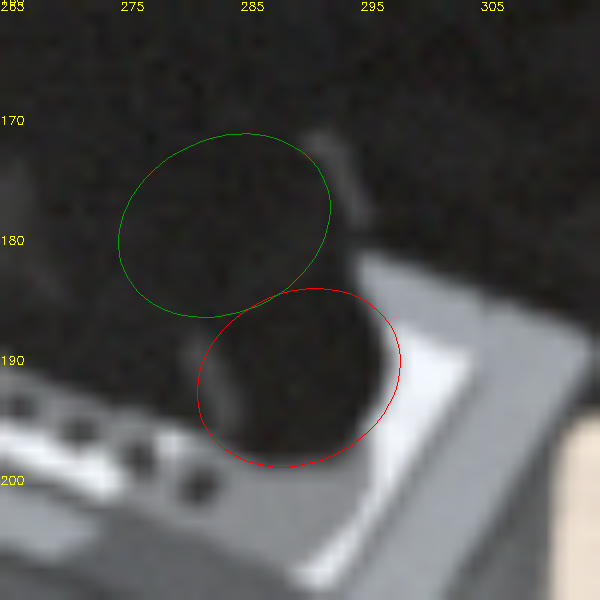

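View pics/ovt14.png

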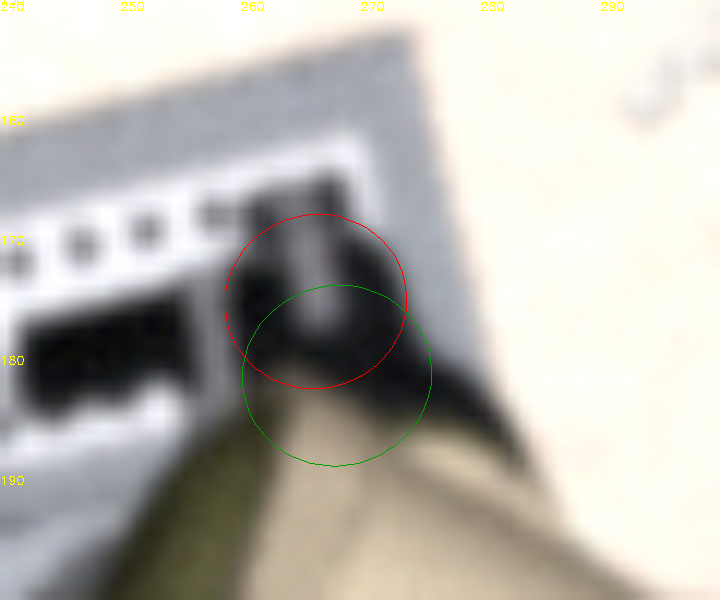

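Request:
{"fn": "move_arm", "kwargs": {
  "series": [
    [0, 0, 0, 0, 0, 0.3, 0.4],
    [0, 0, 0, 0, 0, 0.6, 0.4],
    [0, 0, 0, 0, 0, 0.9, 0.4],
    [0, 0, 0, 0, 0, 1.2, 0.4]
  ]
}}

```text
time_s: 12.77
eef_pos: [631.1, 36.8, 112.4]
ee_rot: [0.161, 0.6, 0.757, 0.203]
force: [-0.6, 0.2, -2.2]
grip_width: 0.525
```

```bash
python3 tgc.py 8; python3 ov.py 15 1.0
```

```text
t 12.77 pos [631.1  36.8 112.4] z [ 0.488  0.114 -0.866] y [0.843 0.197 0.501] F [-0.6  0.2 -2.2] g 0.525
rot [ 0.001  0.    -0.001] shift cm [-0.03 -0.01  1.2 ] rows 0.3
collar rel pin b nominal: x 0.3 y 0.8 h 20.0
t 12.87 pos [630.9  36.8 112.1] z [ 0.487  0.114 -0.866] y [0.843 0.197 0.5  ] F [ 0.3  0.6 -1.1] g 0.518
```

View pics/ovs15.png

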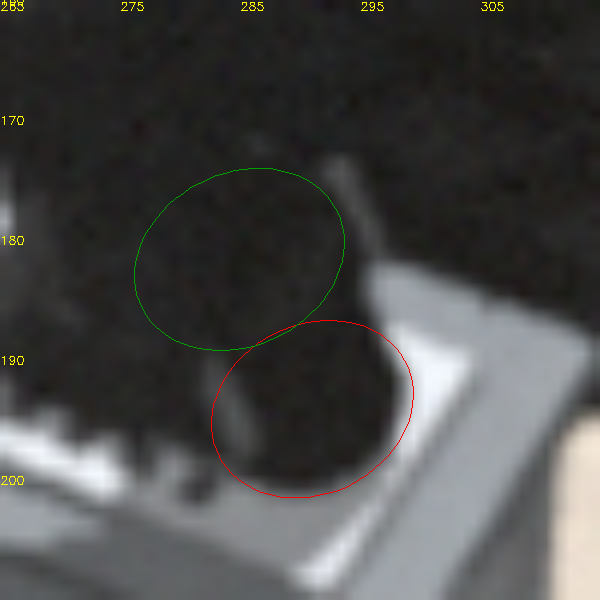

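Request:
{"fn": "move_arm", "kwargs": {
  "series": [
    [0, 0, 0, 0, 0, 0.3, 0.4],
    [0, 0, 0, 0, 0, 0.6, 0.4],
    [0, 0, 0, 0, 0, 0.9, 0.4],
    [0, 0, 0, 0, 0, 1.0, 0.4]
  ]
}}

```text
time_s: 13.2
eef_pos: [635.8, 38.0, 102.9]
ee_rot: [0.16, 0.6, 0.757, 0.203]
force: [-0.9, -0.0, -1.4]
grip_width: 0.521
```

```bash
python3 tgc.py 8
```

```text
t 13.2 pos [635.8  38.  102.9] z [ 0.487  0.114 -0.866] y [0.844 0.197 0.5  ] F [-0.9 -0.  -1.4] g 0.521
rot [-0.    -0.    -0.001] shift cm [-0.04  0.04  0.13] rows 0.0
collar rel pin b nominal: x -0.2 y 0.9 h 9.3
```

Request:
{"fn": "move_arm", "kwargs": {
  "series": [
    [0, 0, 0, 0, 0, 0.06, 0.4],
    [0, 0, 0, 0, 0, 0.12, 0.4],
    [0, 0, 0, 0, 0, 0.17, 0.4],
    [0, 0, 0, 0, 0, 0.17, 0.4]
  ]
}}

```text
time_s: 13.53
eef_pos: [636.5, 38.2, 101.6]
ee_rot: [0.16, 0.6, 0.757, 0.203]
force: [-3.5, -1.9, 1.4]
grip_width: 0.52
```

```bash
python3 tgc.py 8
```

```text
t 13.53 pos [636.5  38.2 101.6] z [ 0.486  0.114 -0.866] y [0.844 0.197 0.5  ] F [-3.5 -1.9  1.4] g 0.52
rot [-0. -0. -0.] shift cm [-0.04  0.04 -0.02] rows 0.0
collar rel pin b nominal: x -0.2 y 0.9 h 7.8
```

Request:
{"fn": "move_arm", "kwargs": {
  "series": [
    [0, 0, 0, 0, 0, 0, 0.6],
    [0, 0, 0, 0, 0, 0, 0.75],
    [0, 0, 0, 0, 0, 0, 0.9],
    [0, 0, 0, 0, 0, 0, 0.9],
    [0, 0, 0, 0, 0, 0, 0.9]
  ]
}}

```text
time_s: 13.95
eef_pos: [636.6, 38.2, 101.7]
ee_rot: [0.161, 0.6, 0.757, 0.203]
force: [-0.5, -0.3, -0.0]
grip_width: 0.895
```

Request:
{"fn": "move_arm", "kwargs": {
  "series": [
    [0, 0, 0, 0, 0, -2, 0.9],
    [0, 0, 0, 0, 0, -5, 0.9],
    [0, 0, 0, 0, 0, -9, 0.9],
    [0, 0, 0, 0, 0, -13, 0.9],
    [0, 0, 0, 0, 0, -17, 0.9]
  ]
}}

```text
time_s: 14.37
eef_pos: [552.7, 18.7, 250.2]
ee_rot: [0.16, 0.6, 0.757, 0.203]
force: [0.4, -0.1, -0.2]
grip_width: 0.902
```

```bash
python3 look.py 16; python3 to.py 400 0 260 0
```

```text
t 14.47 pos [554.1  18.  255.2] z [ 0.5  0.1 -0.9] y [0.8 0.2 0.5] F [ 0.5  0.6 -1. ] g 0.899
t 14.47 pos [554.1  18.  255.2] z [ 0.495  0.111 -0.862] y [0.839 0.198 0.508] F [ 0.5  0.6 -1. ] g 0.899
rot [ 0.531 -0.056  0.225] shift cm [  1.74 -13.04  -8.25] rows 4.6
```

View pics/s16.png

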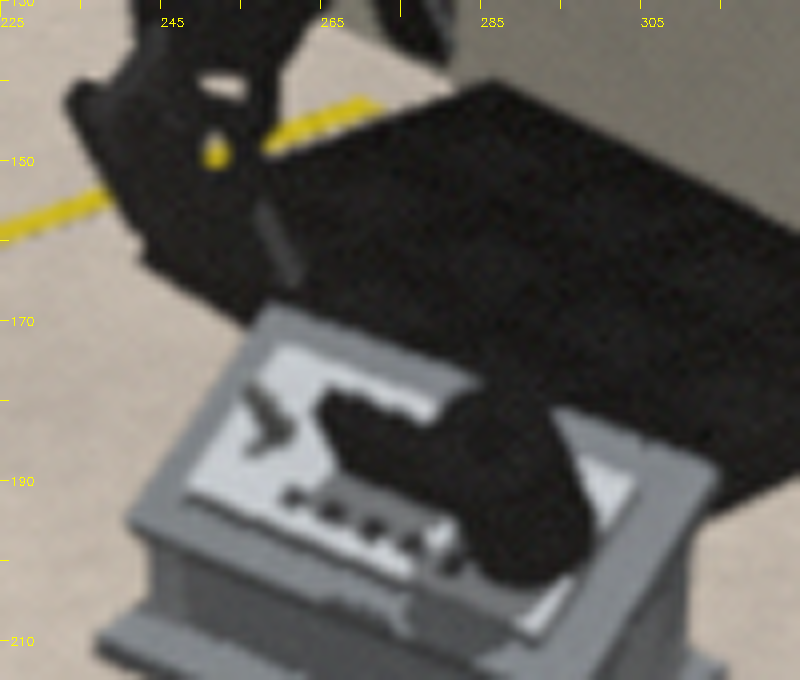

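View pics/t16.png

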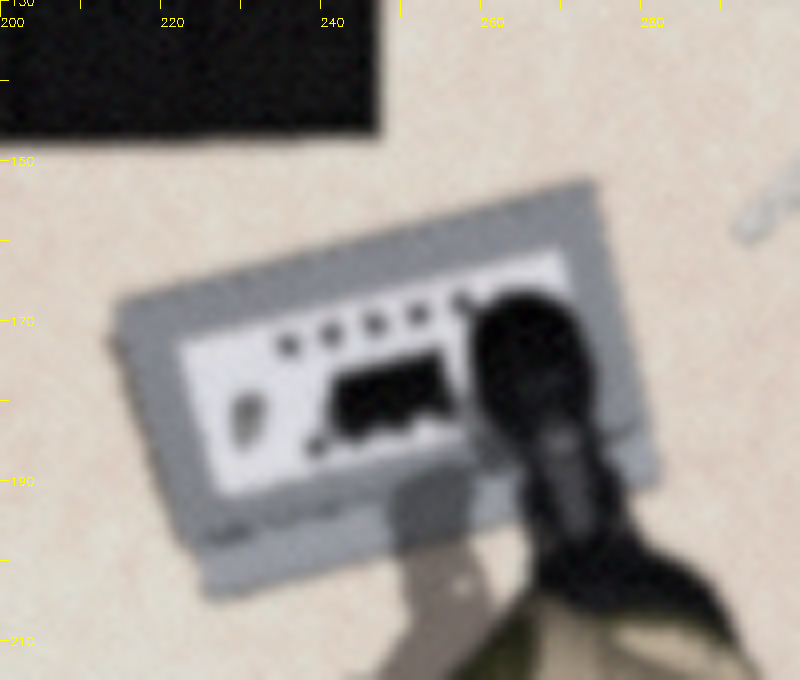

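The collar stands square on the plate over pin b, with its silhouette around (290,190) in the side view and (266,176) in the top view. The carrier is unmoved. I'll clear the arm and check once more.

Request:
{"fn": "move_arm", "kwargs": {
  "series": [
    [0, 0, 0, 1.7, -6, -8, 0.9],
    [0, 0, 0, 1.7, -12, -8, 0.9],
    [0, 0, 0, 1.7, -12, -8, 0.9],
    [0, 0, 0, 1.7, -12, -8, 0.9],
    [0, 0, 0, 1.7, -12, -8, 0.9]
  ]
}}

```text
time_s: 14.88
eef_pos: [407.3, 2.0, 262.7]
ee_rot: [0.165, 0.6, 0.756, 0.204]
force: [1.0, -0.7, 0.3]
grip_width: 0.899
```

```bash
python3 look.py 17
python3 - <<'E'
import pickle,cv2,numpy as np
t,s,st=pickle.load(open("c17.pkl","rb"));t7,s7,_=pickle.load(open("c0.pkl","rb"))[0:2]+(0,)
cv2.imwrite("pics/full.png",np.hstack([cv2.resize(c["frame"][:,:,::-1],(400,300),interpolation=cv2.INTER_AREA) for c in(s,t)]))
# unchanged check of the left-alone items: top regions before/after
for n,(x,y,w,h) in dict(short=(325,160,45,35),bottle=(138,172,38,35),tweez=(288,130,40,35),dish=(392,250,35,35),jar=(258,230,26,22)).items():
    d=np.abs(t["frame"][y:y+h,x:x+w].astype(int)-t7["frame"][y:y+h,x:x+w]).mean(2); print(n,d.mean().round(1),d.max().round())
c16=pickle.load(open("c16.pkl","rb"))[1]
d=np.abs(s["frame"][165:215,245:320].astype(int)-c16["frame"][165:215,245:320]).mean(2);print("stand diff",d.mean().round(1))
E
```

```text
t 14.98 pos [410.1   1.5 263.5] z [ 0.5  0.1 -0.9] y [0.8 0.2 0.5] F [ 0.1 -0.2 -0.3] g 0.898
short 7.1 14.0
bottle 6.5 13.0
tweez 7.5 13.0
dish 6.9 12.0
jar 55.9 152.0
stand diff 2.4
```

View pics/full.png

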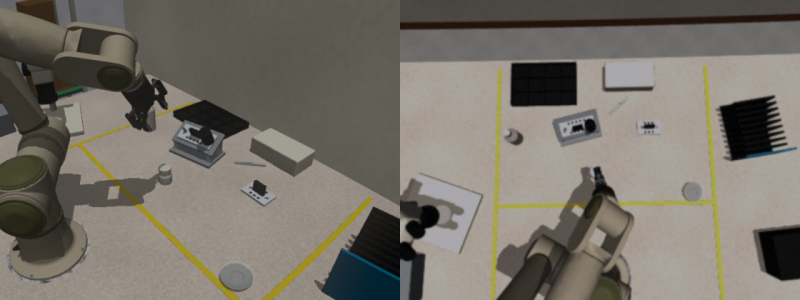

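View pics/s17.png

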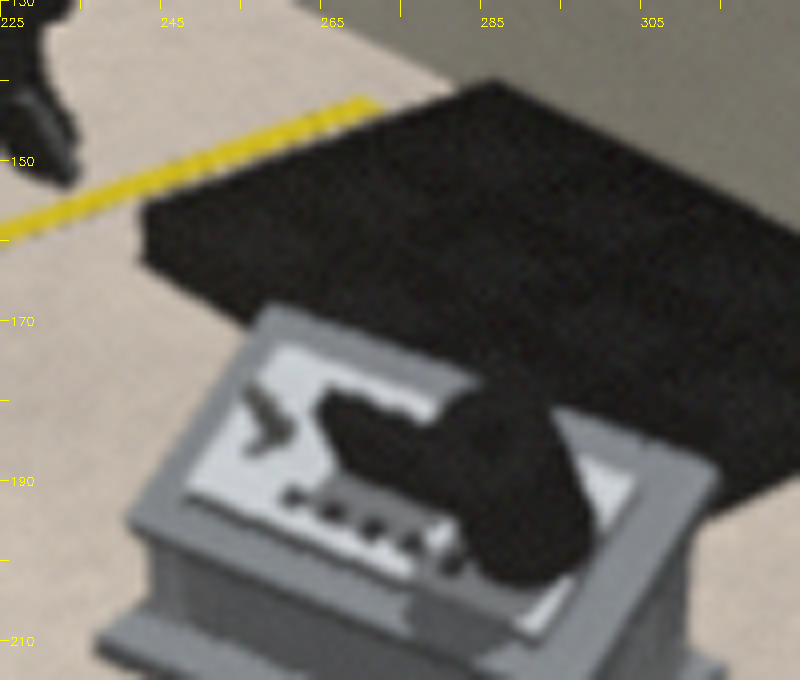

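The short carrier, bottle, tweezers and dish are unchanged in the top view. The arm hides the jar there, but the side view still shows it at about (231,243), as at the start. The carrier and collar are steady.

```bash
python3 -c "
from rig import job
print(job.finish_job())"
```

```text
the job is handed in; nothing more can be done
None
```

I hung the long carrier on the stand's two pins, bar outward, and slipped the collar over pin_b down onto the plate. The job is handed in; the robot's clock read about 15 s. `finish_job` reports no verdict, so what follows is my own checking.

- **Carrier:** I eased it down until contact at a computed height of 0.0 mm above the face, with about 10 N at touch, then let go. The pictures afterwards show it flat on the face with both pins through its holes.
- **Collar:** It went down the pin with no noticeable side force and touched the plate at a computed height of 7.8 mm, against the 8 mm plate thickness. I then released it and backed the arm away. The last two side views show it standing square over the pin and not moving.
- **Everything else:** In the top view the short carrier, bottle, tweezers and dish match the starting picture. The arm hid the jar there, so that comparison failed for it, but the side view shows it in its starting place.
- **Disagreements:** The two cameras placed the stand 4 to 5 mm apart, so I used a compromise between them and the forces felt. The held collar also looked about 1 px (2 to 3 mm) off its predicted outline in the side view while coming down, though it went on without contact. Early on I sent one move in the wrong direction, which brought the arm in close to its base. It touched nothing and I corrected it.

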